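# Stack up a sprocket drive on the assembly plate

### The arm

A 7-joint arm with a two-finger parallel gripper is mounted at the origin on a cart in front of the work surface, level with it; the furniture and walls round the work are solid. World frame = base frame: x ahead of the robot, y to its left, z up, the work surface at z = 0. Lengths are in m, angles in rad, forces in N, time in s.
With the tool pointing down it reaches from about 0.425 to 0.925 m from the base axis. Payload 6.8 kg.
Tool frame: the origin (TCP) lies midway between the tips of the shut fingers; the grasp point (between the pads) lies 19 mm behind it; z points along the fingers, y is the direction in which the jaws open and shut (so a half turn about z gives the same grasp; the last joint's range is limited). The gripper opens to 85 mm and grips with 20 to 120 N. Pads are 22 mm wide; open, the fingers measure 114 mm over their backs; the gripper's body (76 mm by 85 mm) begins 54 mm behind the grasp point. The pads swing forward as they close: fully open they stand 13 mm farther back than shut.
Start: joints at [1.098, 0.477, 0.022, 1.555, -0.011, 1.109, -0.083], TCP at [0.241, -0.631, 0.2] pointing down, gripper open.
Joint ranges: [-2.96, 2.96], [-0.34, 2.1], [-1.41, 1.46], [0.24, 2.44], [-1.37, 4.51], [0.17, 1.92], [-2.96, 2.96]. Speed limits (rad/s): [2.39, 2.39, 3.14, 3.14, 3.14, 3.14, 3.14].

### API

Orientations are given as a unit quaternion [w, x, y, z].
In Python, from station import bot, vision gives the robot as it stands.
- The arm moves only by the tool move_arm, never from a script. Its argument "increments" is text: rows parted by semicolons, each of 7 numbers parted by spaces: the opening, from 0 (shut) to 1 (fully open), then the shift along the world's x, y, z in mm, then the turn, a rotation vector about the world's x, y, z in rad. In form: grip x y z rx ry rz; .... A call has exactly 8 rows; each row shifts and turns the commanded pose from where the row before left it; what a row does not reach is not made up. A row lasts 1/8 s, in which the tool goes at most 62.5 mm and 10.7 degrees, less where a joint would pass 70% of its speed; a pose out of reach is approached as far as the arm can. A call with a gripper value outside its range is refused whole. The fingers move at their own pace and stop on an object; "newtons" is the grip in N (left out, the last holds). Time passes only in rows, so rows that do not move let the fingers close, or fill a call up. It gives the time, the measured TCP pose, the force and the opening at its end, in the units of the state.
- bot.get_obs(): the state, without advancing time (a new reading comes with each control period).
- vision.read_camera(name): name is "scene" or "top" or "wrist"; returns (picture, depth): 400x640x3 uint8, red, green, blue; 400x640 float32, m along the optical axis (not along the pixel's ray), 0 where there is no reading.
- vision.calibration(name): a dict with "fx", "fy", "cx", "cy" (pixels), "k1" (the pictures are not rectified: a ray, as slopes to the right and down, at radius r is drawn at 1 + k1 r^2 times it, then the intrinsics apply), "R" (3x3) and "t" (3): a world point X has camera coordinates R X + t; the wrist camera has in their place "hand_eye" (4x4, takes a point from camera to tool coordinates, whose origin is the TCP and whose axes are the flange's). Camera axes: x right, y down, z forward; pixel columns grow to the right and rows downward; lengths in m; the calibration is good to about 2 mm. A picture is of the moment at which its call begins: read the wrist's pose just before it. calibration takes no time and is no camera call.
- bot.hand_in(): hands the job in, once; it reports no verdict.
The state is a dict: "t": time; "q": joint angles; "joint_vel": joint speeds; "joint_torque": joint torques, N m; "eef_pos": TCP position; "tool_rot": TCP orientation; "contact_force": force on the tool from outside, world axes, zero at the start; "torque": the same for the moment, N m; "gripper_width": opening from 0.0 (shut) to 1.0 (fully open).
Only numpy, scipy, OpenCV 4.12 (cv2) and the standard library are available. Lean on these libraries where they do the work, as an engineer would, in place of code of your own. Each camera call takes 0.05 s, during which the arm holds its last target.

### The job

Stack the drive parts flat and centred on the round steel assembly plate, from the bottom up: the sprocket with its hub upward, the bronze bush down over that hub until it sits on the sprocket, the ball bearing on the bush, and the hex nut on the bearing. Lay the bolt in the square parts tray, flat on its floor. Leave the pliers, the red screwdriver and the connecting rod where they lie.

Things in the scene. Friction and masses are not known exactly. Their poses are not given: they have to be found in the camera images.
- plate_top (a point): Centre of the upper face of the round dark steel assembly plate, fixed to the bench left of the vice: 110 mm across, 12 mm thick, flat, with a brighter 74 mm disc in its middle and four small dark marks outside that (all level with the face). z up. The vice is fixed and rises 190 mm.
- tray_floor (a point): Centre of the inner floor of the low square open tray of grey sheet metal, fixed to the bench: outside 100 x 100 mm, walls 3 mm thick, rim 16 mm above the bench, floor 3 mm above the bench (13 mm deep inside, 94 x 94 mm). Sides along its x and y, z up.
- sprocket_mid (a point): Loose steel chain sprocket, lying flat with its hub up; point on its axis, half-way up (9.5 mm above its underside). 69 mm toothed disc, 7 mm thick, with a round hub 32 mm across that rises a further 12 mm (19 mm in all). Grip it across the hub. z along its axis, up out of the hub.
- bush_mid (a point): Loose plain bronze bush, a ring standing on its flat end; point on its axis, half-way up (11 mm above its underside). Outside 62 mm, bore 42 mm, 22 mm high; the bore clears the sprocket's hub by 5 mm all round. z along its axis.
- bearing_mid (a point): Loose ball bearing lying flat; point on its axis, half-way up (7.5 mm above its underside). 52 mm across, 15 mm high. z along its axis.
- nut_mid (a point): Loose steel hex nut lying flat; point on its axis, half-way up (8 mm above its underside). 30 mm across the flats (which face its x), 34 mm across the corners (along its y), 16 mm high. z along its axis.
- bolt_mid (a point): Loose hex-headed steel bolt lying on the bench; point at the middle of its length, 12.5 mm above its underside as it lies at the start. 75 mm long along its y axis, hexagon head 27 mm wide, threaded shank thinner; grip it across its x near the middle. z up at the start.
- pliers: Loose pliers with red handles, 192 mm long, 12 mm high, to be left alone; origin under the middle.
- screwdriver: Loose screwdriver with a red handle, 200 mm long, 27 mm high, to be left alone; origin under the middle.
- con_rod: Loose engine connecting rod, 156 mm long, 20 mm high, to be left alone; origin under the middle. It lies at the far right of the bench. A wall shelf hangs 0.62 m above it; right of the bench stands a polishing machine on a pedestal, 0.33 m high.

How it is judged:
By the outcome, as a careful person would: the job done as asked, in the order asked, and still so for the second after the job is handed in, with the robot touching nothing.
It also fails if it takes over 144 s, if anything falls off the work surface, if the arm or the gripper's body presses on something with over 40 N, if the wrist force passes 120 N, or if a joint passes its speed limit or range.

## Working session

There is one attempt and no reset: what is moved stays moved. The work goes in short steps, Python scripts to look and compute and a tool call to move; the robot and the scene stay as the last step left them, time stands still between calls to the robot, and variables do not carry over. Pictures are saved under pics/ and viewed, and the job is handed in when it is done.

Besides the shell and the picture viewer there is one more tool, called by a JSON object that holds its "op" and its "data", one argument or row to a line. move_arm: Moves the arm, as the interface text tells. Its arguments: {"type":"object","properties":{"increments":{"type":"string"},"newtons":{"type":"number"}},"required":["increments"]}

```bash
ls; mkdir -p pics; cat > h.py <<'E'
import numpy as np, cv2
from station import bot, vision
from scipy.spatial.transform import Rotation as Rn
def snap(name,fn):
    o=bot.get_obs(); p,d=vision.read_camera(name)
    cv2.imwrite('pics/'+fn+'.png',p[:,:,::-1]); np.savez('pics/'+fn+'.npz',p=p,d=d,pos=o['eef_pos'],rot=o['tool_rot'],n=name)
    return o
def load(fn):
    z=np.load('pics/'+fn+'.npz'); c=vision.calibration(str(z['n']))
    if 'hand_eye' in c:
        T=np.eye(4);q=z['rot'];T[:3,:3]=Rn.from_quat([q[1],q[2],q[3],q[0]]).as_matrix();T[:3,3]=z['pos']
        M=T@np.array(c['hand_eye']);C=M[:3,3];Rw=M[:3,:3]
    else:
        R=np.array(c['R']);Rw=R.T;C=-R.T@np.array(c['t'])
    return z['p'],z['d'],c,C,Rw
def dirs(c,uv):
    uv=np.atleast_2d(np.array(uv,float));K=np.array([[c['fx'],0,c['cx']],[0,c['fy'],c['cy']],[0,0,1]])
    n=cv2.undistortPoints(uv[:,None,:],K,np.array([c['k1'],0,0,0.]))[:,0]
    return np.c_[n,np.ones(len(n))]
def ray(v,uv,z):
    _,_,c,C,Rw=v; D=dirs(c,uv)@Rw.T
    return C+D*((z-C[2])/D[:,2])[:,None]
def cloud(v):
    p,d,c,C,Rw=v; h,w=d.shape
    u=np.stack(np.meshgrid(np.arange(w),np.arange(h)),-1).reshape(-1,2)
    X=C+(dirs(c,u)*d.reshape(-1,1))@Rw.T
    X[d.ravel()==0]=np.nan
    return X.reshape(h,w,3)
E
python3 - <<'E'
from h import *
for n in ['scene','top','wrist']: o=snap(n,n+'0')
print(o['t'],o['eef_pos'],o['tool_rot'],o['gripper_width'],o['contact_force'])
for n in ['scene','top','wrist']:
    v=load(n+'0');print(n,v[3].round(3),v[4].round(3).tolist(),v[2]['fx'],v[2]['k1'])
E
```

```text
pics
0.1 [ 0.24059077 -0.63001995  0.19881788] [-8.08587578e-04  9.83409314e-01  1.81398516e-01 -2.12833358e-04] 1.0010268801483762 [ 0.11878475 -0.0252053   0.36491073]
scene [-0.016  0.646  0.791] [[-0.601, -0.575, 0.555], [-0.799, 0.426, -0.425], [0.008, -0.699, -0.715]] 362.20684875170883 -0.031052807965154146
top [0.424 0.222 1.17 ] [[-0.027, -0.991, 0.129], [-1.0, 0.029, 0.008], [-0.012, -0.129, -0.992]] 443.7606866917029 -0.009528881402090841
wrist [ 0.305 -0.607  0.373] [[0.357, -0.9, -0.252], [-0.934, -0.344, -0.095], [-0.001, 0.269, -0.963]] 295.1383307055319 -0.0464545524745457
```

View pics/scene0.png

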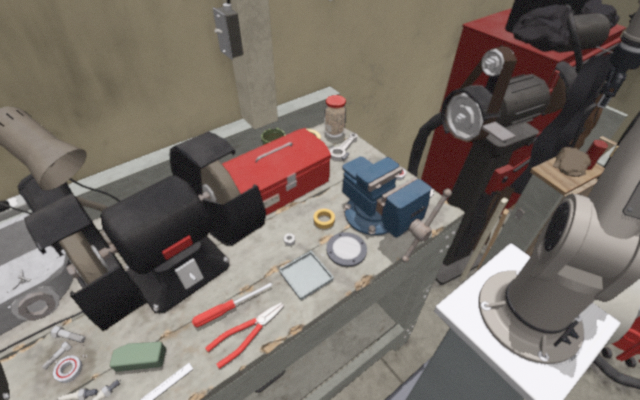

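View pics/top0.png

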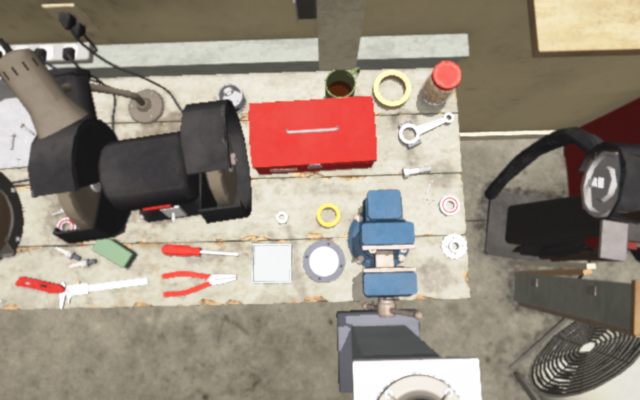

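View pics/wrist0.png

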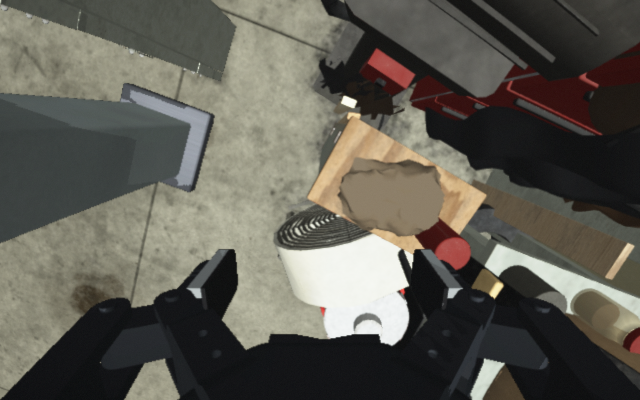

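Top view: sprocket at (454,246), bearing (450,205), bolt (416,171), bush (328,215), nut (282,217), plate (323,261) and tray (272,263). The vice stands between the plate and the right-hand parts.

```bash
python3 - <<'E'
from h import *
v=load('top0'); X=cloud(v)
for n,uv,z in [('sprocket',(454,246),.019),('bearing',(450,205),.015),('bolt',(416,171),.02),('bush',(328,215),.022),('nut',(282,217),.016),('plate',(323,261),.012),('tray',(272,263),.003),('viceL',(352,245),.1),('viceR',(414,245),.1),('vicetop',(388,235),.19),('vicehandle',(388,312),.1),('can',(440,90),.1),('rod',(410,133),.02),('benchR',(468,290),0),('toolbox',(375,165),.1)]:
    print(n,ray(v,uv,z)[0].round(3),X[uv[1],uv[0]].round(3))
p=v[0]; c=p[90:300,230:480]; cv2.imwrite('pics/tc.png',cv2.resize(c,None,fx=3,fy=2.85,interpolation=cv2.INTER_CUBIC)[:,:,::-1])
# height map right of/at vice
for y in range(20,-41,-3): pass
H=X[...,2]; m=(H>0.05)
for r in range(180,330,12): print(r,[int(1000*H[r,c]) for c in range(300,480,10)])
E
```

```text
sprocket [ 0.433 -0.11   0.019] [ 0.433 -0.114  0.003]
bearing [ 0.54  -0.108  0.015] [ 0.541 -0.112 -0.001]
bolt [ 0.631 -0.023  0.02 ] [ 0.632 -0.023  0.018]
bush [0.522 0.212 0.022] [ 0.524  0.211 -0.003]
nut [0.52  0.332 0.016] [ 0.522  0.333 -0.002]
plate [0.404 0.228 0.012] [0.404 0.228 0.014]
tray [0.402 0.361 0.003] [0.402 0.361 0.001]
viceL [0.442 0.157 0.1  ] [0.443 0.152 0.024]
viceR [0.437 0.009 0.1  ] [0.436 0.023 0.172]
vicetop [0.46  0.083 0.19 ] [0.46 0.08 0.17]
vicehandle [0.283 0.078 0.1  ] [0.283 0.079 0.105]
can [ 0.821 -0.077  0.1  ] [ 0.814 -0.072  0.118]
rod [ 0.734 -0.013  0.02 ] [ 0.74  -0.017 -0.002]
benchR [ 0.319 -0.144  0.   ] [ 0.32  -0.144  0.001]
toolbox [0.635 0.094 0.1  ] [ 0.654  0.081 -0.   ]
180 [0, 2, 0, 2, -1, -6, 0, 2, -2, -5, 0, 5, -4, -2, 0, 0, 4, -918]
192 [2, 0, 0, 0, 0, -4, 0, 135, 134, 136, 132, 0, 4, 5, 0, -1, 1, -917]
204 [0, 0, 3, 26, 0, -3, 0, 132, 133, 135, 134, 2, -1, -1, 16, -1, 1, -908]
216 [-1, -4, 21, 3, 3, 5, 24, 135, 134, 132, 134, 1, -1, 3, 0, 0, -1, -910]Traceback (most recent call last):
  File "<stdin>", line 9, in <module>
ValueError: cannot convert float NaN to integer
```

View pics/tc.png

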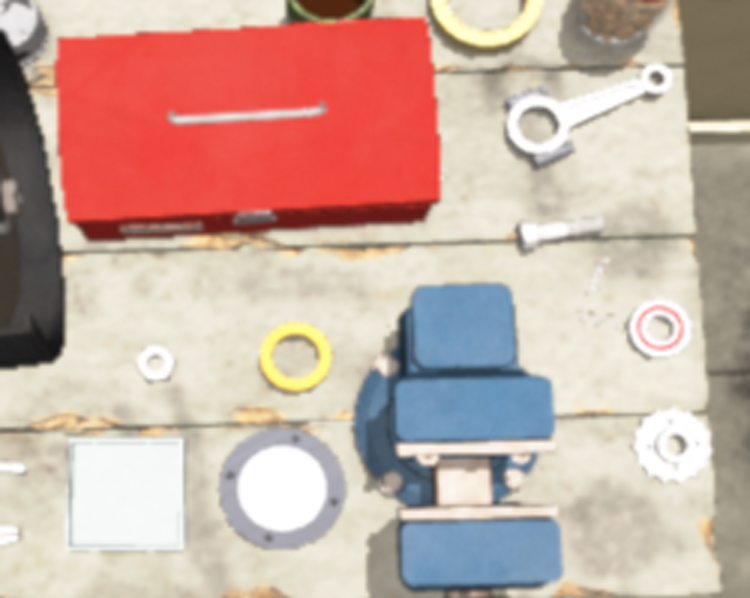

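```bash
python3 - <<'E'
from h import *
for n in ['top0','scene0']:
    v=load(n); X=cloud(v).reshape(-1,3); X=X[~np.isnan(X[:,0])]
    print(n)
    gx=np.arange(0.1,0.95,.05); gy=np.arange(.45,-.75,-.05)
    print('x\\y',' '.join('%4d'%(y*1000) for y in gy))
    for x in gx[::-1]:
        row=[]
        for y in gy:
            m=(abs(X[:,0]-x)<.025)&(abs(X[:,1]-y)<.025)
            row.append('%4d'%(X[m,2].max()*1000) if m.any() else '   .')
        print('%.2f'%x,' '.join(row))
E
```

```text
top0
x\y  450  400  350  300  250  200  150  100   50    0  -49  -99 -149 -199 -249 -299 -349 -399 -449 -499 -549 -599 -649 -699
0.90  129  129  131  130  402  104  128  129  132  130  143  145  129    .    .    .    .    . -899 -901 -893 -897 -899 -903
0.85   64    6    6    7  440  439  434   32   31   29  146  148    4    .    .    .    .    . -900 -900 -896 -899 -900 -904
0.80  192  131  131  133  134  136  135  135   30   32  145  145   22    .    .    .    .    . -898 -129 -898 -900 -897 -909
0.75  283  284  141  142  141  141  141  141    5   26  647  647  647  648    .    .    .    . -368  -20  -26 -904 -904 -900
0.70  309  309  142  163  165  163  142  141    9   26  648  648  648  648    .    .    .    . -388   96   10 -875 -887 -901
0.65  316  315  141  138  138  137  137  136    7   27  648  648  648  645    .    .    .    .  147  171  140 -848 -847 -854
0.60  314  312    6    7    6    7    5    7    6   28   15    7    5    .    .    .    .    .  170  187 -855 -396 -301    .
0.55  255  246   22   21   26   28   16  141  140    7   17   20   18    .    .    .    .    .  
[... 2709 characters left out ...]
  173    3    3    1 -911 -908 -903 -902 -904 -903 -908 -895 -293  -99 -363
0.30    4    5    4    4    2    2  140  145  202  202    3    2    2 -903 -903 -903 -905    .    .    .    .  518  486  327
0.25    .    .    .    . -906 -906 -905  105   99 -904 -902 -904 -901 -906 -906 -904 -903    .    .    .  349  505  406  328
0.20    .    .    .    .    . -911 -905 -905 -903 -902 -898 -904 -903 -905 -905 -908 -911    .    .    .  350  426  362  -21
0.15    .    .    .    .    .    .    6    4    5    4    4    3    4    .    .    .    .    .    .    .    .    .  -90  -55
0.10    .    .    .    .    .    .    5   19   18  339  297   19    3    .    .    .    .    .    .    .    .    .    .    .
```

{"op": "move_arm", "data": {
  "increments": "1 0 0 60 0 0 0.15; 1 0 0 60 0 0 0.15; 1 0 0 60 0 0 0.15; 1 0 0 40 0 0 0.15; 1 20 50 10 0 0 0.15; 1 20 55 0 0 0 0.15; 1 20 55 0 0 0 0.15; 1 20 55 0 0 0 0.155"
}}

```text
t: 1.15
eef_pos: [0.3212, -0.4136, 0.4295]
tool_rot: [-0.0, 0.706, 0.709, -0.0]
contact_force: [1.1, 0.2, 0.3]
gripper_width: 1.0
```

{"op": "move_arm", "data": {
  "increments": "1 20 50 0 0 0 0; 1 20 50 0 0 0 0; 1 20 50 0 0 0 0; 1 20 40 0 0 0 0; 1 30 20 -30 0 0 0; 1 0 0 -50 0 0 0; 1 0 0 -50 0 0 0; 1 0 0 0 0 0 0"
}}

```text
t: 2.15
eef_pos: [0.4281, -0.2048, 0.2966]
tool_rot: [-0.004, 0.707, 0.707, -0.001]
contact_force: [0.3, -0.5, 0.5]
gripper_width: 0.999
```

```bash
python3 - <<'E'
from h import *
o=snap('wrist','w1'); print(o['t'],o['eef_pos'],o['tool_rot'],o['q'].round(2) if hasattr(o['q'],'round') else o['q'],o['contact_force'])
E
```

```text
2.15 [ 0.42811562 -0.20476919  0.29656693] [-0.00365502  0.70738946  0.70681326 -0.00134398] [ 0.79  0.1  -0.5   1.86  0.05  1.21  0.27] [ 0.25411146 -0.53928186  0.51451903]
```

View pics/w1.png

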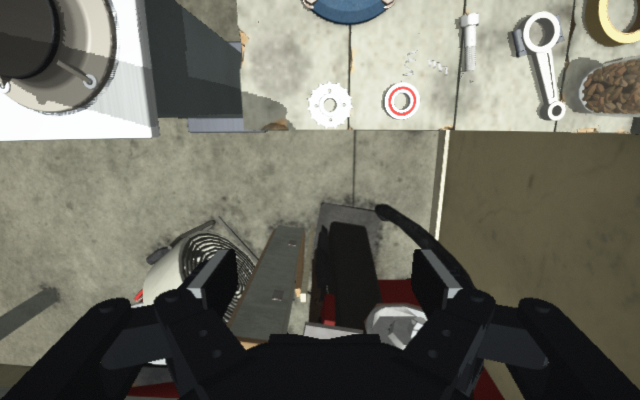

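{"op": "move_arm", "data": {
  "increments": "1 5 50 -10 0 0 0; 1 0 20 -30 0 0 0; 1 0 0 -20 0 0 0; 1 0 0 0 0 0 0; 1 0 0 0 0 0 0; 1 0 0 0 0 0 0; 1 0 0 0 0 0 0; 1 0 0 0 0 0 0"
}}

```text
t: 3.2
eef_pos: [0.4359, -0.1357, 0.24]
tool_rot: [0.0, 0.708, 0.707, 0.0]
contact_force: [0.1, 0.3, 0.3]
gripper_width: 0.997
```

```bash
python3 - <<'E'
from h import *
o=snap('wrist','w2'); print(o['t'],o['eef_pos'],o['tool_rot'])
p=load('w2')[0]; cv2.imwrite('pics/w2c.png',cv2.resize(p[60:260,230:530],None,fx=2.6,fy=2.6,interpolation=cv2.INTER_CUBIC)[:,:,::-1])
E
```

```text
3.2 [ 0.4359407  -0.13570895  0.23999544] [1.84819321e-04 7.07560495e-01 7.06652746e-01 8.95691715e-05]
```

View pics/w2.png

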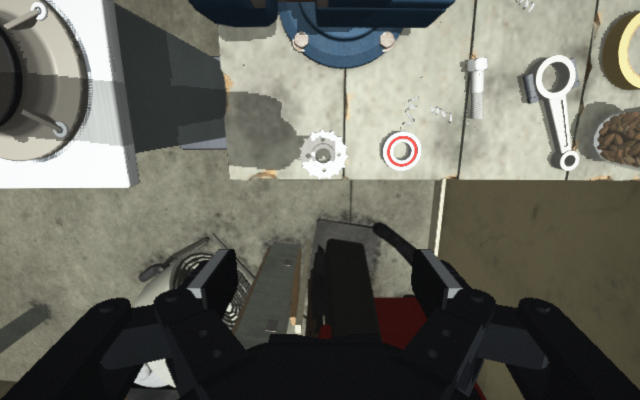

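View pics/w2c.png

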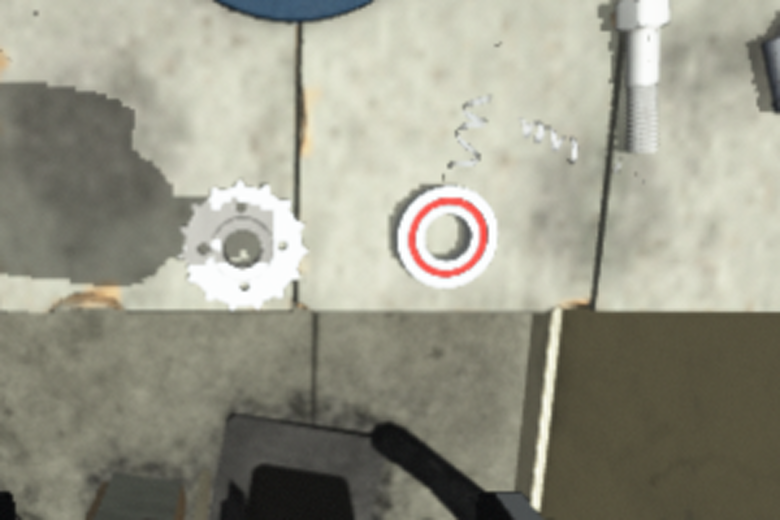

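```bash
cat >> h.py <<'E'
def blob(p,uv,kind='white',thr=225,win=50,rad=None):
    """contour of the masked component nearest uv"""
    a=p.astype(int)
    if kind=='white': m=(a.min(2)>thr)
    elif kind=='yellow': m=(a[...,0]-a[...,2]>thr)
    elif kind=='red': m=(a[...,0]-a[...,1]>thr)
    m=m.astype(np.uint8)*255
    w=np.zeros_like(m); u,v=map(int,uv); w[max(0,v-win):v+win,max(0,u-win):u+win]=1
    m=cv2.morphologyEx(m*w,cv2.MORPH_CLOSE,np.ones((3,3)))
    cs,_=cv2.findContours(m,cv2.RETR_EXTERNAL,cv2.CHAIN_APPROX_NONE)
    cs=[c for c in cs if cv2.contourArea(c)>15]
    return max(cs,key=cv2.contourArea) if cs else None
def fitc(P):
    A=np.c_[2*P[:,:2],np.ones(len(P))]; s=np.linalg.lstsq(A,(P[:,:2]**2).sum(1),rcond=None)[0]
    return s[:2],np.sqrt(s[2]+s[0]**2+s[1]**2)
def circ(v,uv,z,kind='white',thr=225,win=50):
    """circle fit on plane z of convex hull of blob; robust"""
    c=blob(v[0],uv,kind,thr,win); h=cv2.convexHull(c)[:,0].astype(float)
    P=ray(v,h,z); c0,r=fitc(P)
    for _ in range(3):
        e=abs(np.hypot(*(P[:,:2]-c0).T)-r); k=e<max(.002,1.5*np.median(e)); c0,r=fitc(P[k])
    M=cv2.minEnclosingCircle(h.astype(np.float32))
    return c0,r,M
def tri(vs,uvs):
    A=np.zeros((3,3));b=np.zeros(3)
    for v,uv in zip(vs,uvs):
        d=(dirs(v[2],uv)@v[4].T)[0]; d/=np.linalg.norm(d); Q=np.eye(3)-np.outer(d,d); A+=Q;b+=Q@v[3]
    X=np.linalg.solve(A,b); 
    res=[]
    for v,uv in zip(vs,uvs):
        d=(dirs(v[2],uv)@v[4].T)[0]; d/=np.linalg.norm(d); res.append(np.linalg.norm((np.eye(3)-np.outer(d,d))@(X-v[3])))
    return X,res
E
python3 - <<'E'
from h import *
V={n:load(n) for n in ['top0','w1','w2']}
S={'sprocket':(.007,dict(top0=(454,246),w1=(330,104),w2=(323,154))),'bearing':(.015,dict(top0=(450,205),w1=(401,100),w2=(401,151)))}
for o,(z,u) in S.items():
    M={}
    for n in u:
        c,r,m=circ(V[n],u[n],z,win=28,thr=235 if o=='sprocket' else 228); M[n]=m[0]; print(o,n,c.round(4),round(r*2,4),np.round(m[0],1),round(m[1],1))
    for k in (['top0','w2'],['w1','w2']): print(k,tri([V[n] for n in k],[M[n] for n in k]))
E
```

```text
sprocket top0 [ 0.4337 -0.1128] 0.0641 [453.8 245.8] 12.8
sprocket w1 [ 0.4358 -0.1143] 0.0669 [329.5 104.6] 23.6
sprocket w2 [ 0.4354 -0.1142] 0.0662 [322.6 154. ] 24.5
['top0', 'w2'] (array([ 0.43443135, -0.11402991,  0.00304334]), [np.float64(0.0007255500685734946), np.float64(0.000725550068573557)])
['w1', 'w2'] (array([ 0.4352906 , -0.11381436,  0.0046465 ]), [np.float64(0.00012998822403888005), np.float64(0.00012998822403884508)])
bearing top0 [ 0.5412 -0.1078] 0.0532 [450.2 204.3] 10.4
bearing w1 [ 0.5423 -0.1084] 0.0521 [401.9 100.2] 18.7
bearing w2 [ 0.5421 -0.1087] 0.0516 [402.1 150.8] 20.0
['top0', 'w2'] (array([ 0.54118999, -0.10771383,  0.01787435]), [np.float64(0.0003326751686729268), np.float64(0.00033267516867300254)])
['w1', 'w2'] (array([ 0.5415141 , -0.10799994,  0.01728403]), [np.float64(9.443150712384714e-05), np.float64(9.443150712391153e-05)])
```

{"op": "move_arm", "data": {
  "increments": "0.65 0 22 -20 0 0 0; 0.65 0 0 -55 0 0 0; 0.65 0 0 -55 0 0 0; 0.65 0 0 -40 0 0 0; 0.65 0 0 -30 0 0 0; 0.65 0 0 -15 0 0 0; 0.65 0 0 0 0 0 0; 0.65 0 0 0 0 0 0"
}}

```text
t: 4.25
eef_pos: [0.4368, -0.1137, 0.0257]
tool_rot: [0.001, 0.707, 0.707, 0.0]
contact_force: [0.4, -0.2, 0.3]
gripper_width: 0.651
```

```bash
python3 - <<'E'
from h import *
o=snap('wrist','w3'); print(o['t'],o['eef_pos'],o['gripper_width'])
E
```

```text
4.25 [ 0.43681827 -0.11374734  0.02572578] 0.6511557400128702
```

View pics/w3.png

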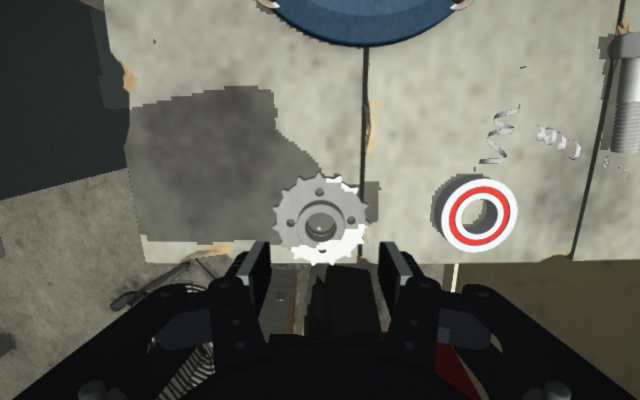

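```bash
cat >> h.py <<'E'
def proj(v,X):
    _,_,c,C,Rw=v; K=np.array([[c['fx'],0,c['cx']],[0,c['fy'],c['cy']],[0,0,1]])
    return cv2.projectPoints(((np.atleast_2d(X)-C)@Rw),np.zeros(3),np.zeros(3),K,np.array([c['k1'],0,0,0.]))[0][:,0]
E
python3 - <<'E'
from h import *
v=load('w3'); o=bot.get_obs();t=np.array(o['eef_pos'])
print('tcp px',proj(v,[t,t+[0,0,.019],[.4355,-.114,.019],[.4355,-.114,.007]]))
print(ray(v,(320,221),.019), ray(v,(320,221),.007))
E
```

```text
tcp px [[322.85720455 230.62181088]
 [322.81511712 242.68181738]
 [320.70091028 227.08588731]
 [320.84450556 221.02208781]]
[[ 0.43506372 -0.10979424  0.019     ]] [[ 0.43491541 -0.11398255  0.007     ]]
```

```bash
python3 - <<'E'
from h import *
p=load('w3')[0]; cv2.imwrite('pics/w3c.png',cv2.resize(p[165:300,240:400],None,fx=4.4,fy=4.4,interpolation=cv2.INTER_CUBIC)[:,:,::-1])
E
```

```text
(no output)
```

View pics/w3c.png

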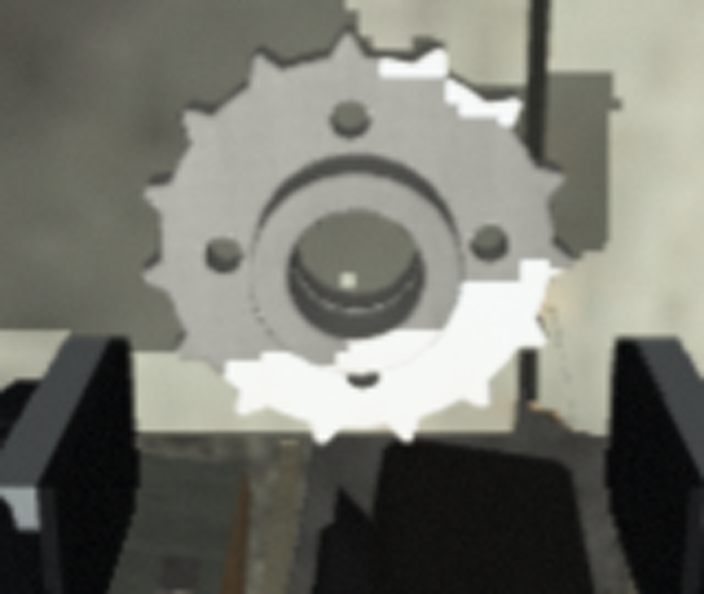

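{"op": "move_arm", "data": {
  "increments": "0.65 -1 0 -10 0 0 0; 0.65 0 0 -6 0 0 0; 0.65 0 0 0 0 0 0; 0.2 0 0 0 0 0 0; 0.2 0 0 0 0 0 0; 0.2 0 0 0 0 0 0; 0.2 0 0 0 0 0 0; 0.2 0 0 0 0 0 0",
  "newtons": 40
}}

```text
t: 5.3
eef_pos: [0.4348, -0.1136, 0.0087]
tool_rot: [0.0, 0.707, 0.707, 0.0]
contact_force: [0.7, 0.1, -0.7]
gripper_width: 0.201
```

```bash
python3 - <<'E'
from h import *
o=snap('wrist','w4'); print(o['t'],o['eef_pos'],o['gripper_width'],o['contact_force'])
p=load('w4')[0]; cv2.imwrite('pics/w4c.png',cv2.resize(p[150:330,200:440],None,fx=3.2,fy=3.2,interpolation=cv2.INTER_CUBIC)[:,:,::-1])
E
```

```text
5.3 [ 0.43483327 -0.11360809  0.00873324] 0.2014494427512551 [ 0.74220897  0.07276924 -0.72413625]
```

View pics/w4c.png

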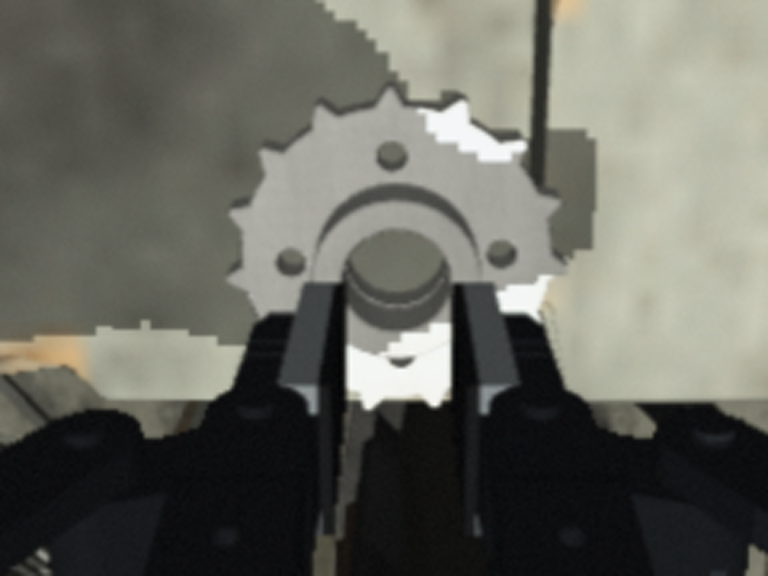

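```bash
python3 - <<'E'
from h import *
v=load('w4');X=cloud(v)
for z in (.009,.015,.02,.03,.04): print(z,ray(v,[(307.8,238),(341.5,238)],z).round(4).tolist())
print(proj(v,[[.4348,-.1136,.0087]]))
for r in range(232,262,4): print(r,[X[r,c].round(3).tolist() for c in (300,304,347,351)])
v=load('w3');X=cloud(v)
for r in range(240,262,4): print(r,[X[r,c].round(3).tolist() for c in (260,264,384,388)])
E
```

```text
0.009 [[0.4254, -0.1186, 0.009], [0.4468, -0.1187, 0.009]]
0.015 [[0.4257, -0.1161, 0.015], [0.4464, -0.1162, 0.015]]
0.02 [[0.426, -0.1141, 0.02], [0.4461, -0.1141, 0.02]]
0.03 [[0.4266, -0.1099, 0.03], [0.4454, -0.11, 0.03]]
0.04 [[0.4272, -0.1058, 0.04], [0.4448, -0.1058, 0.04]]
[[322.64856975 230.40096661]]
232 [[0.421, -0.11, 0.02], [0.424, -0.11, 0.019], [0.449, -0.11, 0.02], [0.453, -0.115, 0.008]]
236 [[0.421, -0.113, 0.02], [0.424, -0.113, 0.02], [0.449, -0.114, 0.018], [0.453, -0.117, 0.009]]
240 [[0.424, -0.104, 0.048], [0.426, -0.104, 0.047], [0.447, -0.104, 0.048], [0.449, -0.104, 0.047]]
244 [[0.424, -0.104, 0.051], [0.426, -0.104, 0.052], [0.447, -0.103, 0.053], [0.449, -0.104, 0.053]]
248 [[0.424, -0.104, 0.057], [0.426, -0.103, 0.058], [0.446, -0.104, 0.057], [0.448, -0.104, 0.057]]
252 [[0.425, -0.103, 0.062], [0.427, -0.104, 0.061], [0.446, -0.103, 0.062], [0.448, -0.103, 0.062]]
256 [[0.425, -0.104, 0.065], [0.427, -0.104, 0.065], [0.446, -0.103, 0.067], [0.447, -0.104, 0.066]]
260 [[0.426, -0.103, 0.07], [0.427, -0.104, 0.069], [0.445, -0.104, 0.069], [0.447, -0.104, 0.069]]
240 [[0.391, -0.131, -0.001], [0.394, -0.131, 0.0], [0.481, -0.131, 0.001], [0.485, -0.132, -0.0]]
244 [[0.407, -0.104, 0.069], [0.409, -0.103, 0.07], [0.466, -0.104, 0.07], [0.468, -0.104, 0.07]]
248 [[0.408, -0.104, 0.074], [0.41, -0.104, 0.074], [0.466, -0.104, 0.073], [0.467, -0.104, 0.075]]
252 [[0.409, -0.104, 0.078], [0.41, -0.105, 0.077], [0.465, -0.105, 0.077], [0.466, -0.104, 0.079]]
256 [[0.409, -0.104, 0.083], [0.41, -0.107, 0.077], [0.465, -0.107, 0.076], [0.466, -0.104, 0.082]]
260 [[0.41, -0.105, 0.084], [0.41, -0.108, 0.078], [0.465, -0.108, 0.078], [0.465, -0.105, 0.085]]
```

{"op": "move_arm", "data": {
  "increments": "0.6 0 0 0 0 0 0; 0.6 0 0 0 0 0 0; 0.6 0 0 0 0 0 0; 0.6 0 0 -8 0 0 0; 0.6 0 0 -8 0 0 0; 0.6 0 0 -4 0 0 0; 0.6 0 0 0 0 0 0; 0.6 0 0 0 0 0 0"
}}

```text
t: 6.35
eef_pos: [0.4349, -0.1135, -0.0113]
tool_rot: [0.0, 0.707, 0.707, 0.0]
contact_force: [0.4, -0.3, 0.2]
gripper_width: 0.604
```

```bash
python3 - <<'E'
from h import *
o=snap('wrist','w5'); print(o['t'],o['eef_pos'],o['gripper_width'],o['contact_force'])
v=load('w5');p=v[0]; cv2.imwrite('pics/w5c.png',cv2.resize(p[150:330,200:440],None,fx=3.2,fy=3.2,interpolation=cv2.INTER_CUBIC)[:,:,::-1])
X=cloud(v)
for r in range(232,262,4): print(r,[X[r,c].round(3).tolist() for c in (266,270,378,382)])
E
```

```text
6.35 [ 0.43489309 -0.11353306 -0.01128463] 0.603622711094972 [ 0.44611916 -0.28089304  0.17909324]
232 [[0.401, -0.11, -0.001], [0.405, -0.107, 0.008], [0.468, -0.11, 0.0], [0.47, -0.11, 0.001]]
236 [[0.401, -0.113, -0.001], [0.405, -0.11, 0.006], [0.468, -0.113, -0.001], [0.47, -0.113, -0.001]]
240 [[0.401, -0.116, -0.001], [0.405, -0.112, 0.007], [0.467, -0.114, 0.002], [0.47, -0.116, -0.0]]
244 [[0.408, -0.104, 0.033], [0.41, -0.104, 0.032], [0.462, -0.104, 0.032], [0.463, -0.103, 0.034]]
248 [[0.409, -0.104, 0.037], [0.41, -0.105, 0.035], [0.461, -0.105, 0.035], [0.463, -0.104, 0.037]]
252 [[0.409, -0.104, 0.041], [0.41, -0.106, 0.036], [0.461, -0.106, 0.036], [0.462, -0.104, 0.041]]
256 [[0.41, -0.104, 0.045], [0.41, -0.108, 0.036], [0.461, -0.108, 0.037], [0.461, -0.104, 0.045]]
260 [[0.41, -0.106, 0.045], [0.41, -0.11, 0.038], [0.461, -0.11, 0.036], [0.461, -0.105, 0.046]]
```

View pics/w5c.png

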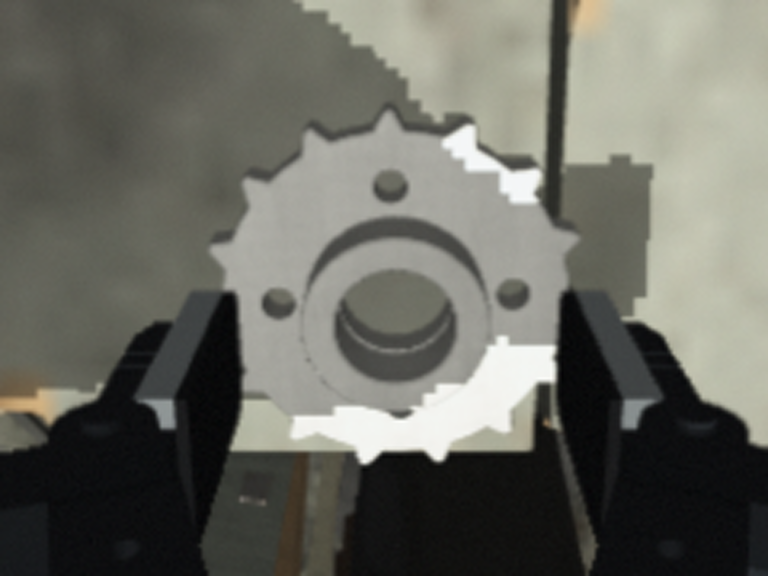

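{"op": "move_arm", "data": {
  "increments": "0.6 0 0 -8 0 0 0; 0.6 0 0 -7 0 0 0; 0.6 0 0 -4 0 0 0; 0.6 0 0 0 0 0 0; 0.25 0 0 0 0 0 0; 0.25 0 0 0 0 0 0; 0.25 0 0 0 0 0 0; 0.25 0 0 0 0 0 0",
  "newtons": 40
}}

```text
t: 7.4
eef_pos: [0.4364, -0.1138, -0.0257]
tool_rot: [0.003, 0.707, 0.707, -0.001]
contact_force: [-17.7, 4.9, 81.2]
gripper_width: 0.399
```

```bash
python3 - <<'E'
from h import *
o=snap('wrist','w6'); print(o['t'],o['eef_pos'],o['gripper_width'],o['contact_force'])
v=load('w6');p=v[0]; cv2.imwrite('pics/w6c.png',cv2.resize(p[150:330,200:440],None,fx=3.2,fy=3.2,interpolation=cv2.INTER_CUBIC)[:,:,::-1])
X=cloud(v)
for r in range(232,262,4): print(r,[X[r,c].round(3).tolist() for c in (282,286,360,364)])
E
```

```text
7.4 [ 0.43638952 -0.1137906  -0.02565541] 0.39946526390566733 [-17.659407     4.90937385  81.23435006]
232 [[0.416, -0.102, 0.008], [0.418, -0.102, 0.007], [0.456, -0.102, 0.008], [0.458, -0.102, 0.008]]
236 [[0.415, -0.104, 0.007], [0.417, -0.104, 0.007], [0.456, -0.104, 0.007], [0.458, -0.104, 0.007]]
240 [[0.416, -0.104, 0.013], [0.418, -0.104, 0.013], [0.455, -0.103, 0.014], [0.457, -0.104, 0.013]]
244 [[0.417, -0.104, 0.017], [0.419, -0.104, 0.017], [0.454, -0.104, 0.017], [0.456, -0.104, 0.018]]
248 [[0.417, -0.104, 0.022], [0.419, -0.104, 0.022], [0.454, -0.106, 0.019], [0.456, -0.104, 0.022]]
252 [[0.418, -0.104, 0.027], [0.42, -0.104, 0.027], [0.454, -0.107, 0.02], [0.455, -0.104, 0.026]]
256 [[0.419, -0.104, 0.031], [0.42, -0.104, 0.029], [0.454, -0.109, 0.019], [0.455, -0.104, 0.031]]
260 [[0.419, -0.103, 0.035], [0.42, -0.106, 0.031], [0.454, -0.11, 0.022], [0.454, -0.104, 0.035]]
```

View pics/w6c.png

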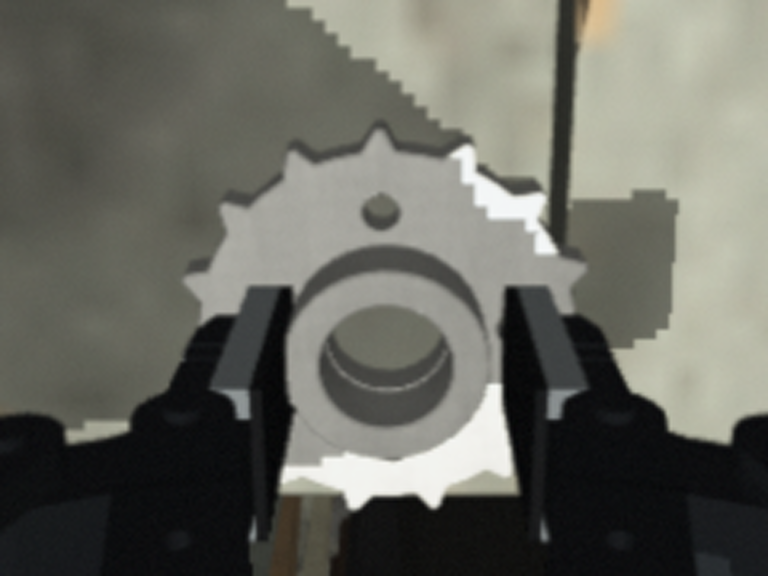

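{"op": "move_arm", "data": {
  "increments": "0.42 0 0 7 0 0 0; 0.42 0 0 0 0 0 0; 0.42 0 0 0 0 0 0; 0.25 0 0 0 0 0 0; 0.25 0 0 0 0 0 0; 0.25 0 0 0 0 0 0; 0.25 0 0 0 0 0 0; 0.25 0 0 0 0 0 0",
  "newtons": 40
}}

```text
t: 8.45
eef_pos: [0.4344, -0.1135, -0.0236]
tool_rot: [-0.0, 0.707, 0.707, -0.0]
contact_force: [-0.3, 0.2, -1.8]
gripper_width: 0.346
```

{"op": "move_arm", "data": {
  "increments": "0.25 0 0 20 0 0 0; 0.25 0 0 50 0 0 0; 0.25 0 0 50 0 0 0; 0.25 0 0 55 0 0 0; 0.25 0 0 55 0 0 0; 0.25 0 0 45 0 0 0; 0.25 0 0 0 0 0 0; 0.25 0 0 0 0 0 0"
}}

```text
t: 9.45
eef_pos: [0.4339, -0.1136, 0.2506]
tool_rot: [-0.001, 0.708, 0.707, -0.001]
contact_force: [-0.5, -0.2, -2.2]
gripper_width: 0.347
```

```bash
python3 - <<'E'
from h import *
o=snap('wrist','w7'); print(o['t'],o['eef_pos'],o['gripper_width'],o['contact_force'])
E
```

```text
9.45 [ 0.43386877 -0.11362201  0.25055914] 0.3467831514862474 [-0.51784837 -0.15794333 -2.19470103]
```

View pics/w7.png

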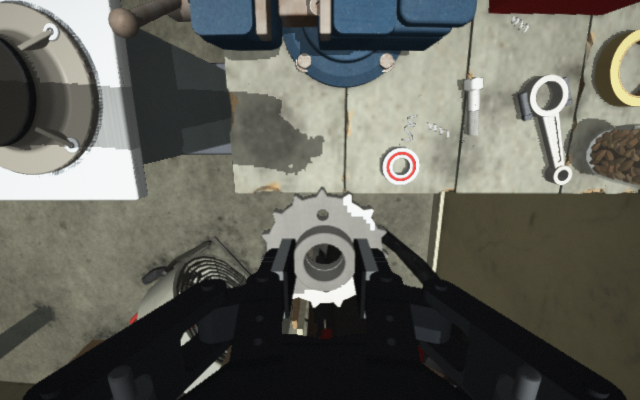

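{"op": "move_arm", "data": {
  "increments": "0.25 -4 30 15 0 0 0; 0.25 -4 40 10 0 0 0; 0.25 -4 45 0 0 0 0; 0.25 -4 45 0 0 0 0; 0.25 -4 35 0 0 0 0; 0.25 -4 19 0 0 0 0; 0.25 0 0 0 0 0 0; 0.25 0 0 0 0 0 0"
}}

```text
t: 10.5
eef_pos: [0.4105, 0.0993, 0.2757]
tool_rot: [-0.001, 0.708, 0.706, -0.001]
contact_force: [-0.1, -0.8, -2.4]
gripper_width: 0.343
```

```bash
python3 - <<'E'
from h import *
o=snap('wrist','w8'); print(o['t'],o['eef_pos'],o['gripper_width'],o['contact_force'])
E
```

```text
10.5 [0.4104983  0.09925282 0.27573224] 0.34291884015379764 [-0.10352833 -0.80509518 -2.38672949]
```

View pics/w8.png

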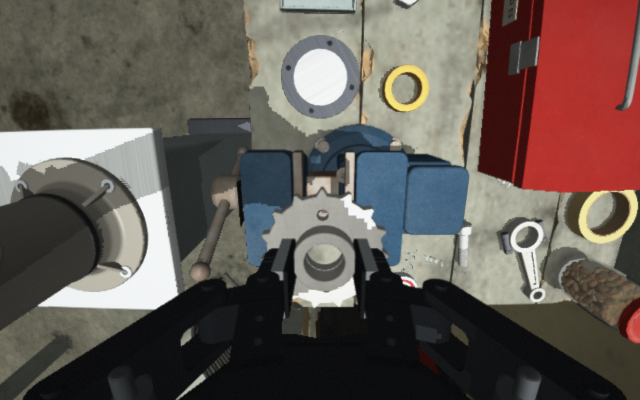

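```bash
python3 - <<'E'
from h import *
V={n:load(n) for n in ['top0','scene0','w8']}
def run(o,z,u,kind,thr,win):
    M={}
    for n in u:
        c,r,m=circ(V[n],u[n],z,kind,thr,win.get(n,30)); M[n]=m[0]; print(o,n,c.round(4),round(r*2,4),np.round(m[0],1),round(m[1],1))
    for k in (['top0','w8'],['top0','scene0'],['scene0','w8']): print(k,tri([V[n] for n in k],[M[n] for n in k]))
run('plate',.012,dict(top0=(323,261),scene0=(347,249),w8=(321,77)),'white',225,dict(top0=18,scene0=20,w8=32))
run('bush',.022,dict(top0=(328,215),scene0=(324,218),w8=(406,88)),'yellow',90,dict(top0=18,scene0=20,w8=32))
E
```

```text
plate top0 [0.4044 0.2264] 0.0751 [323.6 261. ] 14.8Traceback (most recent call last):
  File "<stdin>", line 8, in <module>
  File "<stdin>", line 6, in run
  File "h.py", line 46, in circ
    c=blob(v[0],uv,kind,thr,win); h=cv2.convexHull(c)[:,0].astype(float)
                                    ~~~~~~~~~~~~~~^^^
cv2.error: OpenCV(4.12.0) /io/opencv/modules/imgproc/src/convhull.cpp:143: error: (-215:Assertion failed) total >= 0 && (depth == CV_32F || depth == CV_32S) in function 'convexHull'
```

```bash
python3 - <<'E'
from h import *
V={n:load(n) for n in ['top0','scene0','w8']}
print(V['scene0'][0][249,325:370].min(1))
def run(o,z,u,kind,thr,win):
    M={}
    for n in u:
        c,r,m=circ(V[n],u[n],z,kind,thr[n],win.get(n,30)); M[n]=m[0]; print(o,n,c.round(4),round(r*2,4),np.round(m[0],1),round(m[1],1))
    for k in (['top0','w8'],['top0','scene0'],['scene0','w8']): print(k,tri([V[n] for n in k],[M[n] for n in k]))
run('plate',.012,dict(top0=(323,261),scene0=(347,249),w8=(321,77)),'white',dict(top0=225,scene0=190,w8=225),dict(top0=18,scene0=18,w8=32))
run('bush',.022,dict(top0=(328,215),scene0=(324,218),w8=(406,88)),'yellow',dict(top0=90,scene0=75,w8=90),dict(top0=18,scene0=16,w8=32))
E
```

```text
[165 146 135 134 133 130 134 153 190 214 221 222 222 222 222 222 220 221
 221 221 221 221 220 221 220 221 219 220 220 222 220 222 220 220 214 188
 152 136 132 129 130 144 163 169 169]
plate top0 [0.4044 0.2264] 0.0751 [323.6 261. ] 14.8
plate scene0 [0.406  0.2262] 0.0722 [346.  248.5] 13.5
plate w8 [0.4055 0.2243] 0.0721 [319.6  76.9] 27.6
['top0', 'w8'] (array([4.04381424e-01, 2.26371880e-01, 2.35625225e-04]), [np.float64(0.0006518323735696022), np.float64(0.0006518323735695578)])
['top0', 'scene0'] (array([0.4044444 , 0.22694392, 0.00854754]), [np.float64(0.0008214053118376491), np.float64(0.0008214053118376434)])
['scene0', 'w8'] (array([0.40563909, 0.22597435, 0.0063729 ]), [np.float64(0.0006709822454408052), np.float64(0.0006709822454407951)])
bush top0 [0.522  0.2114] 0.0607 [328.1 214.9] 11.9
bush scene0 [0.5216 0.2131] 0.0611 [323.9 216.5] 10.2
bush w8 [0.524  0.2092] 0.0604 [405.9  87.6] 23.4
['top0', 'w8'] (array([0.52244469, 0.21043985, 0.02421167]), [np.float64(0.0008603509785947622), np.float64(0.0008603509785948586)])
['top0', 'scene0'] (array([0.52258492, 0.21150743, 0.02110359]), [np.float64(0.0005020913076356087), np.float64(0.0005020913076356755)])
['scene0', 'w8'] (array([0.52453126, 0.2103838 , 0.01858929]), [np.float64(0.00016744811242838605), np.float64(0.00016744811242833292)])
```

{"op": "move_arm", "data": {
  "increments": "0.25 -2 45 0 0 0 0; 0.25 -2 45 0 0 0 0; 0.25 -2 37 -20 0 0 0; 0.25 0 0 -50 0 0 0; 0.25 0 0 -50 0 0 0; 0.25 0 0 -50 0 0 0; 0.25 0 0 -40 0 0 0; 0.25 0 0 -20 0 0 0"
}}

```text
t: 11.55
eef_pos: [0.4041, 0.2253, 0.044]
tool_rot: [-0.001, 0.708, 0.706, -0.002]
contact_force: [-0.3, -0.4, -2.5]
gripper_width: 0.345
```

```bash
python3 - <<'E'
from h import *
o=snap('wrist','w9'); print(o['t'],o['eef_pos'],o['gripper_width'],o['contact_force'])
E
```

```text
11.55 [0.4041106  0.2253259  0.04403904] 0.3454495987159284 [-0.34263214 -0.40901769 -2.53544846]
```

View pics/w9.png

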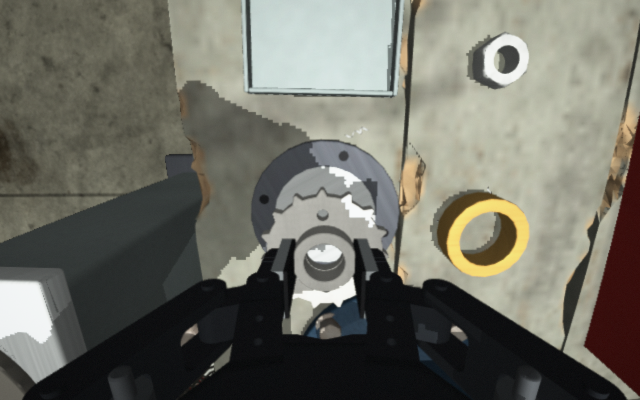

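```bash
python3 - <<'E'
from h import *
v=load('w9');p=v[0]; cv2.imwrite('pics/w9c.png',cv2.resize(p[130:310,230:430],None,fx=3.3,fy=3.3,interpolation=cv2.INTER_CUBIC)[:,:,::-1])
t=np.array([0.4041106,0.2253259,0.04403904])
# expected hub top & disc top when held
print(proj(v,[t+[0,0,.0236+.019],t+[0,0,.0236+.007]]))
E
```

```text
[[322.08663426 261.71531734]
 [322.29191596 251.26418481]]
```

View pics/w9c.png

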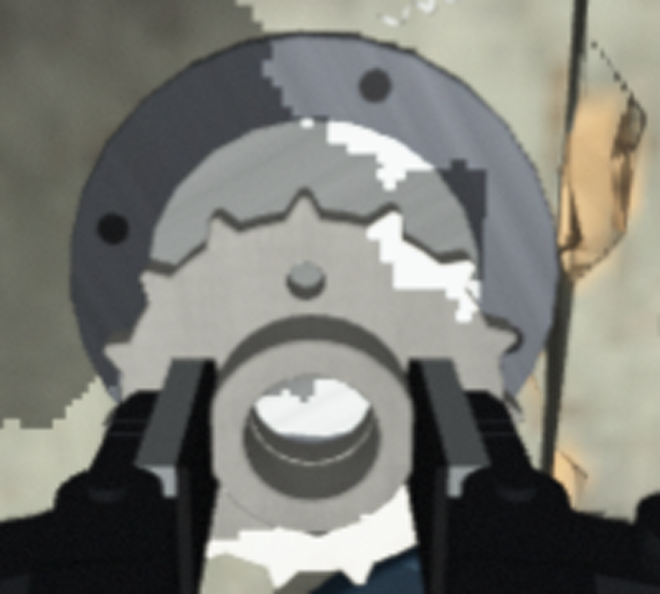

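```bash
python3 - <<'E'
from h import *
v=load('w9')
f=lambda L:np.array(L)/3.3+[230,130]
for L in ([(70,250),(85,185),(115,130),(170,80),(230,48),(305,33),(385,42),(450,70),(510,125),(545,185),(558,250)],[(150,250),(165,215),(200,170),(255,133),(320,120),(380,128)]):
    P=ray(v,f(L),.012); c,r=fitc(P); print(c.round(4),r*2)
# sprocket: hub top circle
P=ray(v,f([(212,435),(413,435),(312,340),(312,528)]),.044+.0236+.019);print('hub',fitc(P),P)
E
```

```text
[0.4058 0.2246] 0.10930317955606139
[0.4083 0.2205] 0.08105706191058475
hub (array([0.40539134, 0.22491282]), np.float64(0.015290512264951648)) [[0.39036665 0.2252581  0.0866    ]
 [0.42041962 0.22520518 0.0866    ]
 [0.40536224 0.24046468 0.0866    ]
 [0.40528115 0.20937157 0.0866    ]]
```

{"op": "move_arm", "data": {
  "increments": "0.25 0 0 -20 0 0 0; 0.25 0 0 -20 0 0 0; 0.25 0 0 -10 0 0 0; 0.25 0 0 -4 0 0 0; 0.25 0 0 -2 0 0 0; 0.25 0 0 0 0 0 0; 0.25 0 0 0 0 0 0; 0.25 0 0 0 0 0 0"
}}

```text
t: 12.6
eef_pos: [0.405, 0.2275, -0.009]
tool_rot: [0.0, 0.707, 0.707, 0.0]
contact_force: [0.5, 0.6, -2.2]
gripper_width: 0.348
```

```bash
python3 - <<'E'
from h import *
o=snap('wrist','w10'); print(o['t'],o['eef_pos'],o['gripper_width'],o['contact_force'])
v=load('w10');p=v[0]; cv2.imwrite('pics/w10c.png',cv2.resize(p[130:310,220:420],None,fx=3.3,fy=3.3,interpolation=cv2.INTER_CUBIC)[:,:,::-1])
E
```

```text
12.6 [ 0.40500903  0.22746788 -0.00904124] 0.3480062392267593 [ 0.45051905  0.58940193 -2.20511621]
```

View pics/w10c.png

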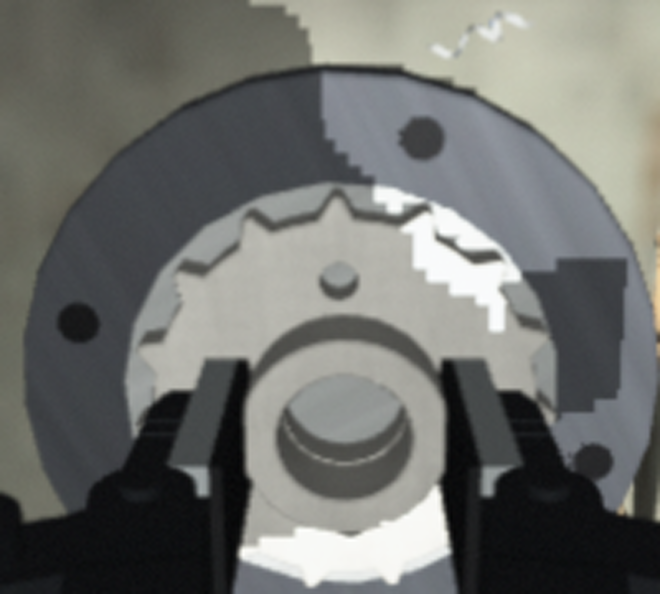

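```bash
python3 - <<'E'
from h import *
v=load('w10')
f=lambda L:np.array(L)/3.3+[220,130]
print('outer',fitc(ray(v,f([(25,350),(45,250),(110,160),(200,98),(320,66),(460,90),(545,140),(600,195),(640,260)]),.012)))
print('bright',fitc(ray(v,f([(127,375),(150,290),(200,228),(265,193),(345,182),(505,250),(540,305),(556,375),(375,580),(420,570)]),.012)))
print('teeth',fitc(ray(v,f([(337,190),(248,210),(178,265),(142,345),(430,207),(500,258),(545,330),(313,587),(392,583)]),-.009+.0236+.007)))
print('hub',fitc(ray(v,f([(245,435),(445,435),(344,338),(344,530)]),-.009+.0236+.019)))
E
```

```text
outer (array([0.40529609, 0.22527126]), np.float64(0.05423122916578771))
bright (array([0.40546977, 0.22389361]), np.float64(0.03726673309557514))
teeth (array([0.4059603 , 0.22697402]), np.float64(0.03463650810336383))
hub (array([0.40604763, 0.22697959]), np.float64(0.015405830162658334))
```

{"op": "move_arm", "data": {
  "increments": "0.25 -0.5 -2 0 0 0 0; 0.25 0 0 -1.5 0 0 0; 0.25 0 0 -1 0 0 0; 0.25 0 0 0 0 0 0; 0.25 0 0 0 0 0 0; 0.42 0 0 0 0 0 0; 0.55 0 0 0 0 0 0; 0.55 0 0 0 0 0 0"
}}

```text
t: 13.65
eef_pos: [0.4044, 0.2256, -0.0118]
tool_rot: [-0.0, 0.707, 0.707, 0.0]
contact_force: [0.7, 0.4, -0.4]
gripper_width: 0.544
```

```bash
python3 - <<'E'
from h import *
o=snap('wrist','w11'); print(o['t'],o['eef_pos'],o['gripper_width'],o['contact_force'])
v=load('w11');p=v[0]; cv2.imwrite('pics/w11c.png',cv2.resize(p[130:310,220:420],None,fx=3.3,fy=3.3,interpolation=cv2.INTER_CUBIC)[:,:,::-1])
E
```

```text
13.65 [ 0.40439852  0.22555702 -0.01179871] 0.543885100194036 [ 0.66479738  0.36305783 -0.38611275]
```

View pics/w11c.png

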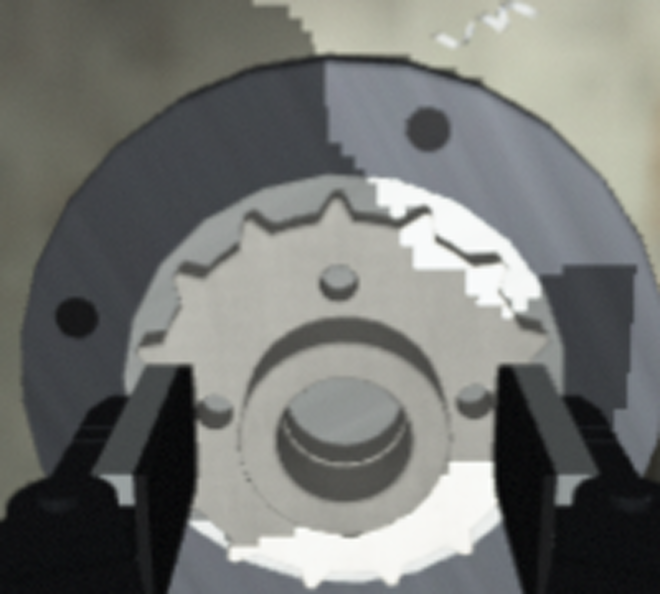

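{"op": "move_arm", "data": {
  "increments": "0.55 0 0 20 0 0 0; 0.7 0 0 50 0 0 0; 0.95 10 -5 40 0 0 0; 0.95 50 -10 0 0 0 0; 0.95 50 -10 0 0 0 0; 0.95 10 -10 0 0 0 0; 0.95 0 0 0 0 0 0; 0.95 0 0 0 0 0 0"
}}

```text
t: 14.7
eef_pos: [0.5226, 0.1912, 0.0981]
tool_rot: [-0.0, 0.707, 0.707, -0.0]
contact_force: [-1.3, 0.1, 1.0]
gripper_width: 0.951
```

```bash
python3 - <<'E'
from h import *
o=snap('wrist','w12'); print(o['t'],o['eef_pos'],o['gripper_width'],o['contact_force'])
E
```

```text
14.7 [0.52264701 0.19116947 0.0980765 ] 0.9512701736998062 [-1.33071526  0.12332681  0.95925131]
```

View pics/w12.png

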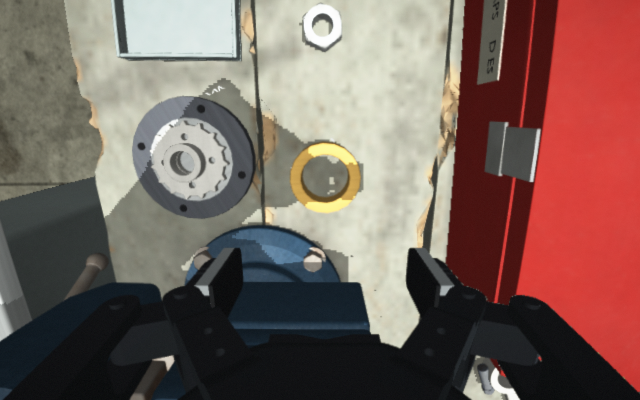

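```bash
python3 - <<'E'
from h import *
v=load('w12'); print(circ(v,(325,178),.022,'yellow',70,45)); w8=load('w8')
m=circ(v,(325,178),.022,'yellow',70,45)[2][0]; print(tri([v,w8],[m,(405.9,87.6)]))
print('nut',ray(v,(321.5,27),.016), 'toolbox edge',ray(v,[(440,200),(455,80)],0))
E
```

```text
(array([0.52419999, 0.20981145]), np.float64(0.03049875307968019), ((325.0194091796875, 177.2621307373047), 35.391265869140625))
(array([0.52430303, 0.2102321 , 0.0191146 ]), [np.float64(1.1002399681925001e-05), np.float64(1.1002399682088153e-05)])
nut [[0.52139615 0.32962521 0.016     ]] toolbox edge [[0.6352408  0.18461597 0.        ]
 [0.63773868 0.29316871 0.        ]]
```

{"op": "move_arm", "data": {
  "increments": "0.95 0.5 19 0 0 0 0; 0.95 0 0 -45 0 0 0; 0.95 0 0 -45 0 0 0; 0.95 0 0 -25 0 0 0; 0.95 0 0 -13 0 0 0; 0.95 0 0 0 0 0 0; 0.65 0 0 0 0 0 0; 0.65 0 0 0 0 0 0",
  "newtons": 40
}}

```text
t: 15.75
eef_pos: [0.5253, 0.2103, -0.028]
tool_rot: [0.0, 0.708, 0.707, 0.001]
contact_force: [-3.3, -0.7, 5.9]
gripper_width: 0.718
```

```bash
python3 - <<'E'
from h import *
o=snap('wrist','w13'); print(o['t'],o['eef_pos'],o['gripper_width'],o['contact_force'])
E
```

```text
15.75 [ 0.52534485  0.21032276 -0.02796525] 0.7175897284298761 [-3.2758017  -0.7187225   5.86773865]
```

View pics/w13.png

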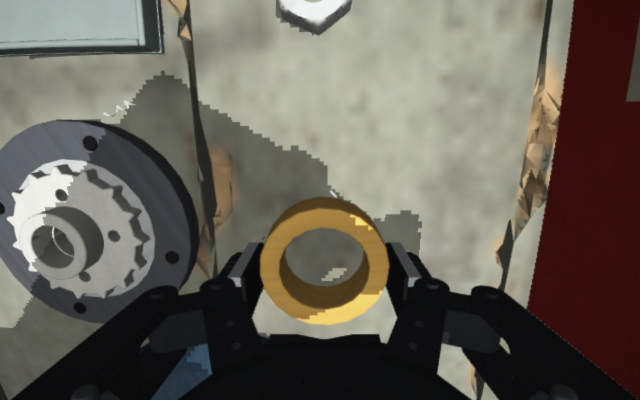

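{"op": "move_arm", "data": {
  "increments": "0.6 0 0 0 0 0 0; 0.6 0 0 0 0 0 0; 0.6 0 0 0 0 0 0; 0.6 0 0 0 0 0 0; 0.6 0 0 0 0 0 0; 0.6 0 0 0 0 0 0; 0.6 0 0 0 0 0 0; 0.6 0 0 0 0 0 0"
}}

```text
t: 16.8
eef_pos: [0.5253, 0.2103, -0.028]
tool_rot: [0.0, 0.708, 0.707, 0.001]
contact_force: [-3.0, -1.1, 5.8]
gripper_width: 0.713
```

```bash
python3 - <<'E'
from h import *
v=load('w13'); print(circ(v,(325,262),.022,'yellow',60,66))
p=v[0];f=lambda L:np.array(L)
# top ring outer edge by hand
print(fitc(ray(v,[(261,262),(388,262),(324,206),(324,325)],.022)))
E
```

```text
(array([0.52599671, 0.20978855]), np.float64(0.030451529905656936), ((323.74609375, 265.0), 64.37838745117188))
(array([0.52628936, 0.20985232]), np.float64(0.030466981255478))
```

{"op": "move_arm", "data": {
  "increments": "0.6 0 0 5 0 0 0; 0.6 0 0 10 0 0 0; 0.6 0 0 30 0 0 0; 0.6 0 0 30 0 0 0; 0.6 0 0 10 0 0 0; 0.6 0 0 0 0 0 0; 0.6 0 0 0 0 0 0; 0.6 0 0 0 0 0 0"
}}

```text
t: 17.8
eef_pos: [0.5241, 0.209, 0.0542]
tool_rot: [-0.0, 0.707, 0.707, -0.001]
contact_force: [-1.5, -0.3, -2.2]
gripper_width: 0.71
```

```bash
python3 - <<'E'
from h import *
o=snap('wrist','w14'); print(o['t'],o['eef_pos'],o['gripper_width'],o['contact_force'])
E
```

```text
17.8 [0.52413522 0.20902957 0.0541562 ] 0.709779302532455 [-1.50098158 -0.29324784 -2.18407907]
```

View pics/w14.png

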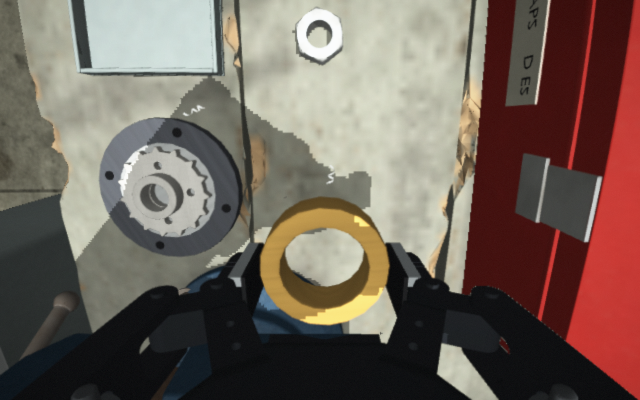

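{"op": "move_arm", "data": {
  "increments": "0.6 -20 3 0 0 0 0; 0.6 -40 5 0 0 0 0; 0.6 -40 5 0 0 0 0; 0.6 -19.5 3.5 0 0 0 0; 0.6 0 0 -10 0 0 0; 0.6 0 0 -20 0 0 0; 0.6 0 0 0 0 0 0; 0.6 0 0 0 0 0 0"
}}

```text
t: 18.85
eef_pos: [0.4062, 0.2261, 0.0253]
tool_rot: [-0.0, 0.708, 0.706, 0.0]
contact_force: [0.4, -0.2, -1.8]
gripper_width: 0.711
```

```bash
python3 - <<'E'
from h import *
o=snap('wrist','w15'); print(o['t'],o['eef_pos'],o['gripper_width'],o['contact_force'])
v=load('w15');p=v[0]; cv2.imwrite('pics/w15c.png',cv2.resize(p[130:340,210:430],None,fx=2.8,fy=2.8,interpolation=cv2.INTER_CUBIC)[:,:,::-1])
t=o['eef_pos']; print('bush top',circ(v,(324,265),t[2]+.028+.022,'yellow',60,66))
print(proj(v,[[.4056,.2252,.031],[.4056,.2252,.012]]))
E
```

```text
18.85 [0.40617027 0.22610289 0.02527568] 0.711328715539092 [ 0.44989619 -0.24029873 -1.83611242]
bush top (array([0.40700067, 0.2256983 ]), np.float64(0.03044836372631121), ((323.7275695800781, 265.47406005859375), 64.42804718017578))
[[321.74217353 235.17109059]
 [321.92852956 224.6133859 ]]
```

View pics/w15c.png

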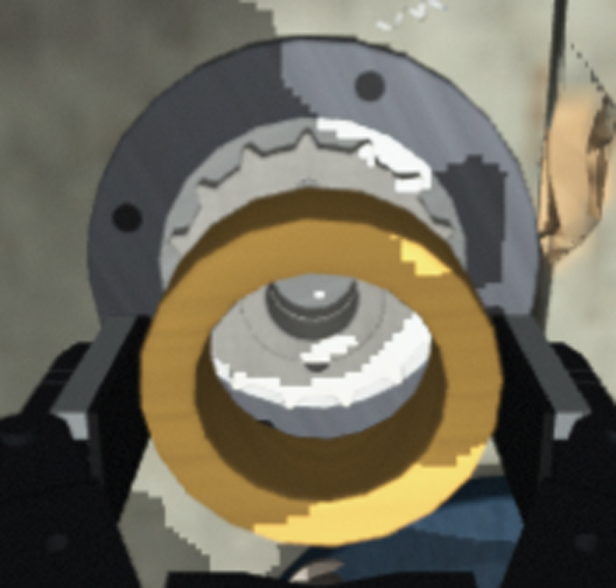

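{"op": "move_arm", "data": {
  "increments": "0.6 -1.4 -0.5 0 0 0 0; 0.6 0 0 -10 0 0 0; 0.6 0 0 -10 0 0 0; 0.6 0 0 -6 0 0 0; 0.6 0 0 -4 0 0 0; 0.6 0 0 -2 0 0 0; 0.6 0 0 0 0 0 0; 0.6 0 0 0 0 0 0"
}}

```text
t: 19.9
eef_pos: [0.404, 0.2255, -0.0066]
tool_rot: [0.0, 0.707, 0.707, 0.0]
contact_force: [-1.1, -0.5, -2.2]
gripper_width: 0.714
```

```bash
python3 - <<'E'
from h import *
o=snap('wrist','w16'); print(o['t'],o['eef_pos'],o['gripper_width'],o['contact_force'])
v=load('w16');p=v[0]; cv2.imwrite('pics/w16c.png',cv2.resize(p[130:340,210:430],None,fx=2.8,fy=2.8,interpolation=cv2.INTER_CUBIC)[:,:,::-1])
t=o['eef_pos']; print('bush top',circ(v,(324,265),t[2]+.028+.022,'yellow',60,66))
E
```

```text
19.9 [ 0.40404209  0.22552257 -0.0066225 ] 0.713931221278991 [-1.05261347 -0.45276674 -2.16545544]
bush top (array([0.4048657 , 0.22514101]), np.float64(0.030438400577038657), ((323.7275695800781, 265.47406005859375), 64.42804718017578))
```

View pics/w16c.png

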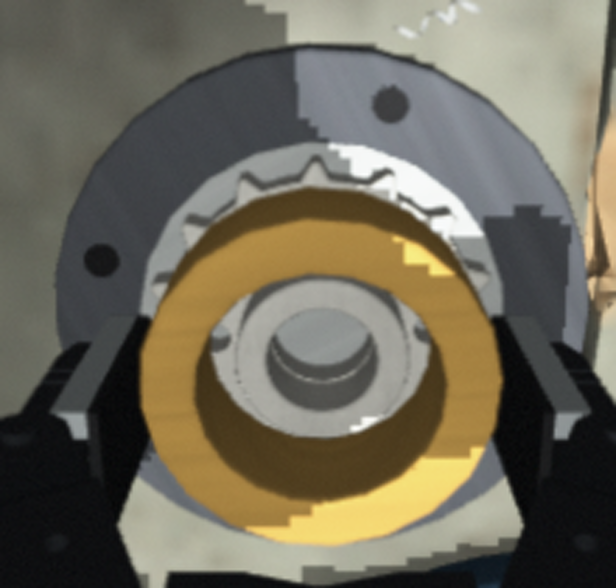

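```bash
python3 - <<'E'
from h import *
v=load('w16'); f=lambda L:np.array(L)/2.8+[210,130]
print(fitc(ray(v,f([(235,350),(408,350),(322,278),(322,437)]),.031)))
print(proj(v,[.4056,.2252,.031]))
E
```

```text
(array([0.40524455, 0.2246569 ]), np.float64(0.015873003173544252))
[[325.51958587 257.60428093]]
```

{"op": "move_arm", "data": {
  "increments": "0.6 0.5 0 -1.5 0 0 0; 0.6 0 0 -1 0 0 0; 0.6 0 0 0 0 0 0; 0.6 0 0 0 0 0 0; 0.85 0 0 0 0 0 0; 0.85 0 0 0 0 0 0; 0.85 0 0 20 0 0 0; 0.85 0 0 50 0 0 0"
}}

```text
t: 20.95
eef_pos: [0.4029, 0.2246, 0.06]
tool_rot: [-0.001, 0.707, 0.707, -0.002]
contact_force: [1.3, 0.9, 0.3]
gripper_width: 0.851
```

```bash
python3 - <<'E'
from h import *
o=snap('wrist','w17'); print(o['t'],o['eef_pos'],o['gripper_width'],o['contact_force'])
E
```

```text
20.95 [0.40294211 0.22464155 0.05999259] 0.8512121574713983 [1.34749504 0.87362694 0.30455003]
```

View pics/w17.png

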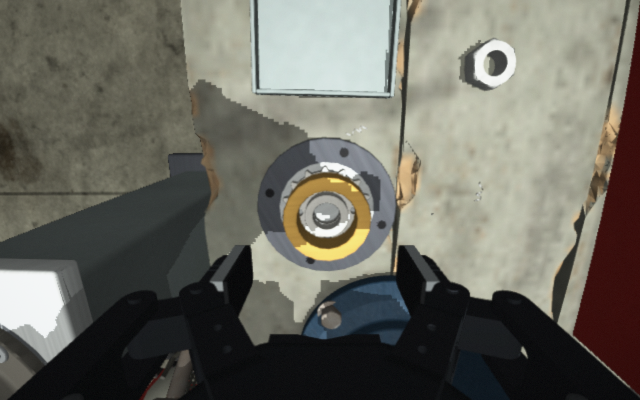

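{"op": "move_arm", "data": {
  "increments": "0.8 0 0 50 0 0 0; 0.8 0 0 55 0 0 0; 0.8 10 -10 55 0 0 0; 0.8 20 -45 0 0 0 0; 0.8 25 -50 0 0 0 0; 0.8 25 -50 0 0 0 0; 0.8 25 -50 0 0 0 0; 0.8 20 -50 0 0 0 0"
}}

```text
t: 22.0
eef_pos: [0.5302, -0.0314, 0.2207]
tool_rot: [0.0, 0.707, 0.707, 0.0]
contact_force: [-0.4, 0.5, -0.7]
gripper_width: 0.803
```

{"op": "move_arm", "data": {
  "increments": "0.8 10 -50 0 0 0 0; 0.8 3 -35 -20 0 0 0; 0.8 0 0 -50 0 0 0; 0.8 0 0 -50 0 0 0; 0.8 0 0 -10 0 0 0; 0.8 0 0 0 0 0 0; 0.8 0 0 0 0 0 0; 0.8 0 0 0 0 0 0"
}}

```text
t: 23.0
eef_pos: [0.5436, -0.1147, 0.0924]
tool_rot: [0.001, 0.708, 0.707, 0.001]
contact_force: [0.3, -0.3, -0.6]
gripper_width: 0.801
```

```bash
python3 - <<'E'
from h import *
o=snap('wrist','w18'); print(o['t'],o['eef_pos'],o['gripper_width'],o['contact_force'])
v=load('w18'); t=o['eef_pos']
u=proj(v,[.542,-.1085,.015])[0]; print(u,circ(v,u,.015,'white',228,45))
E
```

```text
23.0 [ 0.54364665 -0.11470117  0.09240529] 0.8005211846434905 [ 0.30055089 -0.3365403  -0.63020191]
[320.87171806 191.9655922 ] (array([ 0.54251893, -0.11027099]), np.float64(0.023998754821083775), ((324.0, 203.5), 25.831281661987305))
```

View pics/w18.png

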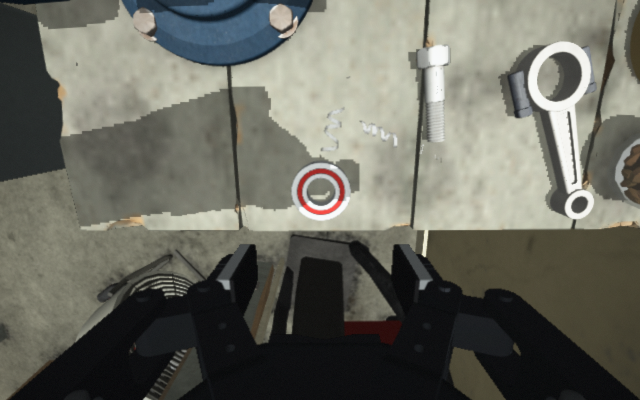

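```bash
python3 - <<'E'
from h import *
v=load('w18'); print(circ(v,(321,191),.015,'red',60,35))
print(fitc(ray(v,[(292,191),(350,191),(321,163),(321,219)],.015)))
b=ray(v,[(434,56),(434,142),(434,72)],.015);print('bolt',b)
cv2.imwrite('pics/w18c.png',cv2.resize(v[0][30:155,380:490],None,fx=4.5,fy=4.5,interpolation=cv2.INTER_CUBIC)[:,:,::-1])
X=cloud(v)
for r in range(40,150,6): print(r,(X[r,424:446:2,2]*1000).round(0))
E
```

```text
(array([ 0.54174743, -0.10833464]), np.float64(0.020496266269958385), ((320.6956481933594, 191.5), 23.35266876220703))
(array([ 0.54212082, -0.10828121]), np.float64(0.025353424081774427))
bolt [[ 0.63200008  0.00215483  0.015     ]
 [ 0.63788575 -0.06516506  0.015     ]
 [ 0.63298365 -0.0097724   0.015     ]]
40 [-10.  -1.  -0.   1.   0.   1.  -0.  -0.   1.   1.  -0.]
46 [-8. -3. -2. 23. 24. 25. 23. 24. 25. 25. 25.]
52 [21. 22. 23. 25. 23. 26. 24. 25. 25. 24. 24.]
58 [19. 22. nan 25. 24. 23. 25. 24. 23. 24. 23.]
64 [18. 22. 22. 23. 25. 25. 23. 23. 23. 24. 24.]
70 [13. 14. 17. 18. 19. 20. 19. 20. 19. 19.  0.]
76 [12. 16. 16. 18. 18. 19. 19. 18. 18. 19. 16.]
82 [12. 15. 15. 18. 18. 20. 19. 20. 20. 18. 15.]
88 [12. 14. 16. 17. 16. 19. 18. 18. 18. 18. 15.]
94 [ 9. 13. 16. 17. 18. 18. 19. 19. 18. 18. 15.]
100 [ 9. 13. 14. 16. 18. 17. 19. 18. 18. 18. -0.]
106 [-1. 11. 14. 16. 16. 16. 17. 17. 16. 16. nan]
112 [-0. 10. 13. 14. 16. 16. 17. 17. 17. 17. -1.]
118 [-0.  9. 12. 15. 16. 17. 16. 16. 16. 16.  1.]
124 [-1.  8. 13. 12. 15. 16. 15. 14. 16. 15. -0.]
130 [ 0.  7. 13. 13. 14. 15. 16. 16. 15. 15. 13.]
136 [-0. -0. 10. 14. 15. 16. 16. 16. 15. 13. 13.]
142 [-0.  0.  0.  0.  0.  0. -1. -0. -1.  0. -0.]
148 [ 1.  1. -1. -0. -0. -0.  1. -1. -1.  1. -0.]
```

View pics/w18c.png

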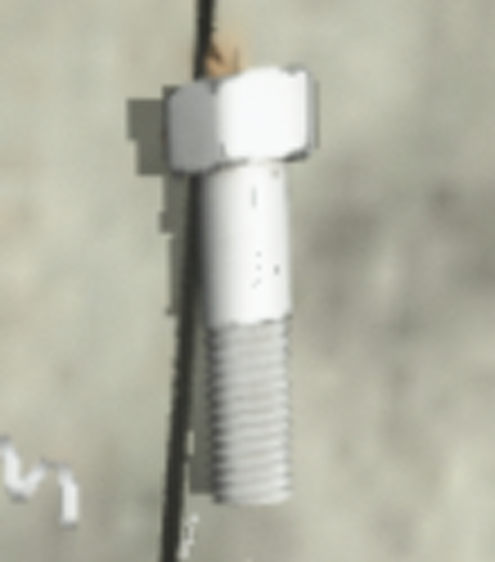

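{"op": "move_arm", "data": {
  "increments": "0.8 -2 7 -10 0 0 0; 0.8 0 0 -45 0 0 0; 0.8 0 0 -35 0 0 0; 0.8 0 0 -20 0 0 0; 0.8 0 0 -10 0 0 0; 0.8 0 0 0 0 0 0; 0.8 0 0 0 0 0 0; 0.8 0 0 0 0 0 0"
}}

```text
t: 24.05
eef_pos: [0.5412, -0.1078, -0.0283]
tool_rot: [0.001, 0.708, 0.707, 0.0]
contact_force: [0.3, -0.6, -0.4]
gripper_width: 0.801
```

```bash
python3 - <<'E'
from h import *
o=snap('wrist','w19'); print(o['t'],o['eef_pos'],o['gripper_width'],o['contact_force'])
v=load('w19');p=v[0]; cv2.imwrite('pics/w19c.png',cv2.resize(p[170:340,220:430],None,fx=3.2,fy=3.2,interpolation=cv2.INTER_CUBIC)[:,:,::-1])
X=cloud(v)
for r in range(236,262,4): print(r,[X[r,c].round(3).tolist() for c in range(240,256,4)])
E
```

```text
24.05 [ 0.54118646 -0.10776076 -0.02834997] 0.8012060330367333 [ 0.28301643 -0.5562585  -0.43389943]
236 [[0.497, -0.1, 0.001], [0.499, -0.1, 0.0], [0.502, -0.1, 0.0], [0.503, -0.1, -0.001]]
240 [[0.497, -0.102, -0.0], [0.499, -0.102, 0.0], [nan, nan, nan], [0.503, -0.102, -0.0]]
244 [[0.501, -0.098, 0.015], [0.503, -0.098, 0.015], [0.505, -0.098, 0.014], [0.507, -0.098, 0.015]]
248 [[0.503, -0.098, 0.02], [0.505, -0.097, 0.021], [0.506, -0.098, 0.02], [0.508, -0.099, 0.018]]
252 [[0.504, -0.098, 0.025], [0.506, -0.098, 0.024], [0.508, -0.097, 0.025], [0.508, -0.1, 0.019]]
256 [[0.505, -0.098, 0.028], [0.507, -0.098, 0.028], [0.508, -0.099, 0.025], [0.508, -0.102, 0.019]]
260 [[0.506, -0.097, 0.033], [0.508, -0.098, 0.032], [0.508, -0.101, 0.026], [0.508, -0.104, 0.019]]
```

View pics/w19c.png

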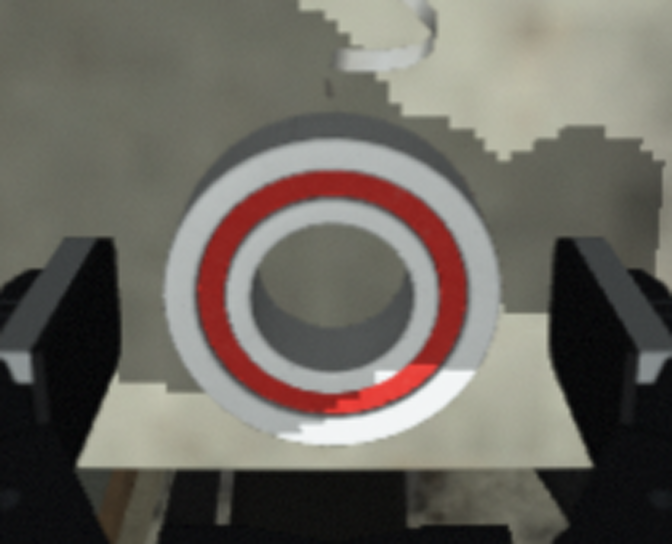

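{"op": "move_arm", "data": {
  "increments": "0.8 0 0 -3 0 0 0; 0.68 0 0 0 0 0 0; 0.5 0 0 0 0 0 0; 0.5 0 0 0 0 0 0; 0.5 0 0 0 0 0 0; 0.5 0 0 0 0 0 0; 0.5 0 0 0 0 0 0; 0.5 0 0 0 0 0 0",
  "newtons": 40
}}

```text
t: 25.1
eef_pos: [0.5404, -0.1076, -0.032]
tool_rot: [0.0, 0.707, 0.707, -0.0]
contact_force: [-2.4, 0.2, 5.5]
gripper_width: 0.58
```

```bash
python3 - <<'E'
from h import *
o=snap('wrist','w20'); print(o['t'],o['eef_pos'],o['gripper_width'],o['contact_force'])
v=load('w20'); u=proj(v,[.542,-.1085,.015])[0]; print(u,circ(v,u,.015,'red',60,60))
E
```

```text
25.1 [ 0.54043071 -0.10763267 -0.03202221] 0.5802496357607955 [-2.35412672  0.15176445  5.50072675]
[325.62930542 267.45496067] (array([ 0.54124236, -0.10787813]), np.float64(0.02046390805633196), ((324.0, 264.0), 42.579437255859375))
```

View pics/w20.png

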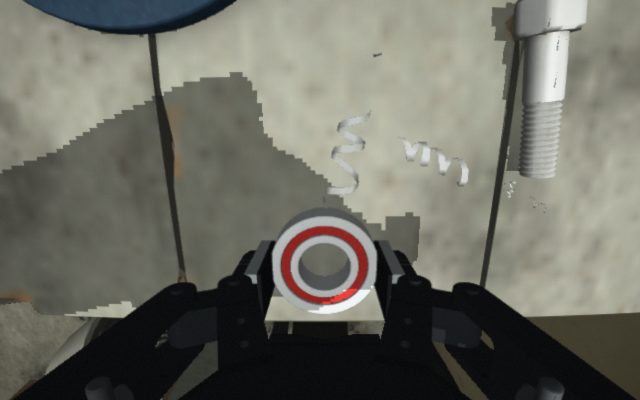

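{"op": "move_arm", "data": {
  "increments": "0.5 0 0 10 0 0 0; 0.5 0 0 35 0 0 0; 0.5 0 0 45 0 0 0; 0.5 0 0 50 0 0 0; 0.5 0 0 50 0 0 0; 0.5 0 0 50 0 0 0; 0.5 -10 30 15 0 0 0; 0.5 -20 45 0 0 0 0"
}}

```text
t: 26.15
eef_pos: [0.5115, -0.0327, 0.2245]
tool_rot: [0.001, 0.709, 0.706, 0.001]
contact_force: [-0.5, 0.8, -1.3]
gripper_width: 0.58
```

{"op": "move_arm", "data": {
  "increments": "0.5 -20 50 0 0 0 0; 0.5 -20 50 0 0 0 0; 0.5 -20 50 0 0 0 0; 0.5 -20 50 0 0 0 0; 0.5 -16 40 0 0 0 0; 0.5 -10 18 -20 0 0 0; 0.5 0 0 -45 0 0 0; 0.5 0 0 -45 0 0 0"
}}

```text
t: 27.15
eef_pos: [0.4044, 0.2257, 0.112]
tool_rot: [0.0, 0.707, 0.707, 0.001]
contact_force: [1.1, 0.0, -1.4]
gripper_width: 0.582
```

{"op": "move_arm", "data": {
  "increments": "0.5 0 0 -30 0 0 0; 0.5 0 0 -10 0 0 0; 0.5 0 0 0 0 0 0; 0.5 0 0 0 0 0 0; 0.5 0 0 0 0 0 0; 0.5 0 0 0 0 0 0; 0.5 0 0 0 0 0 0; 0.5 0 0 0 0 0 0"
}}

```text
t: 28.15
eef_pos: [0.4045, 0.2254, 0.0728]
tool_rot: [0.0, 0.708, 0.707, 0.0]
contact_force: [-0.3, -0.1, -1.8]
gripper_width: 0.582
```

```bash
python3 - <<'E'
from h import *
o=snap('wrist','w21'); print(o['t'],o['eef_pos'],o['gripper_width'],o['contact_force'])
v=load('w21'); t=o['eef_pos']; print(circ(v,(324,264),t[2]+.032+.015,'red',60,60))
p=v[0]; cv2.imwrite('pics/w21c.png',cv2.resize(p[130:340,210:430],None,fx=2.8,fy=2.8,interpolation=cv2.INTER_CUBIC)[:,:,::-1])
print(proj(v,[[.4054,.2250,.041]]))
E
```

```text
28.15 [0.40445412 0.22537853 0.07278044] 0.5823697758159637 [-0.31957832 -0.11003451 -1.82332591]
(array([0.40535713, 0.22507202]), np.float64(0.02049824141348496), ((324.3823547363281, 265.0), 42.8050537109375))
[[324.14010963 215.335096  ]]
```

View pics/w21.png

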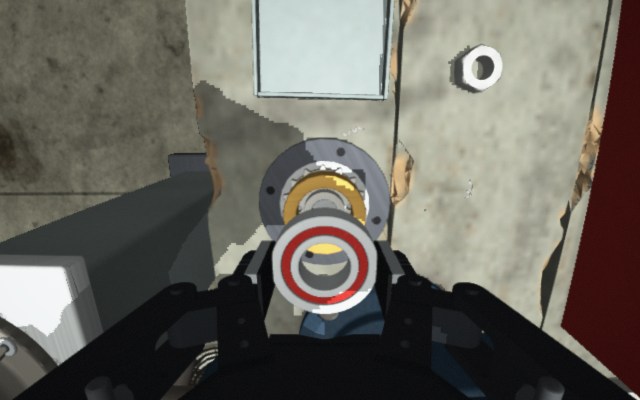

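```bash
python3 - <<'E'
from h import *
for n,u,w in (('w17',(328,218),50),):
    v=load(n); print(n,circ(v,u,.041,'yellow',60,w))
    cv2.imwrite('pics/w17c.png',cv2.resize(v[0][130:280,250:410],None,fx=4,fy=4,interpolation=cv2.INTER_CUBIC)[:,:,::-1])
E
```

```text
w17 (array([0.40545338, 0.2249082 ]), np.float64(0.03050838945241061), ((326.5361022949219, 219.3159637451172), 43.787452697753906))
```

View pics/w17c.png

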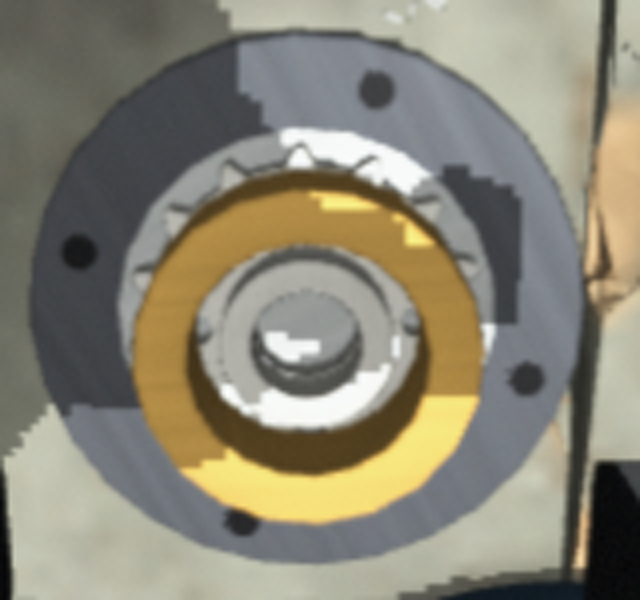

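{"op": "move_arm", "data": {
  "increments": "0.5 0 0 -20 0 0 0; 0.5 0 0 -20 0 0 0; 0.5 0 0 -12 0 0 0; 0.5 0 0 -6 0 0 0; 0.5 0 0 -3 0 0 0; 0.5 0 0 0 0 0 0; 0.5 0 0 0 0 0 0; 0.5 0 0 0 0 0 0"
}}

```text
t: 29.2
eef_pos: [0.4047, 0.2255, 0.012]
tool_rot: [0.0, 0.708, 0.707, 0.0]
contact_force: [0.3, 0.5, -0.7]
gripper_width: 0.581
```

{"op": "move_arm", "data": {
  "increments": "0.5 0 0 -1.5 0 0 0; 0.5 0 0 -1 0 0 0; 0.5 0 0 0 0 0 0; 0.5 0 0 0 0 0 0; 0.7 0 0 0 0 0 0; 0.75 0 0 0 0 0 0; 0.75 0 0 15 0 0 0; 0.75 0 0 30 0 0 0"
}}

```text
t: 30.2
eef_pos: [0.4037, 0.2252, 0.0548]
tool_rot: [-0.0, 0.707, 0.707, -0.001]
contact_force: [-0.1, 1.6, 0.0]
gripper_width: 0.752
```

```bash
python3 - <<'E'
from h import *
o=snap('wrist','w22'); print(o['t'],o['eef_pos'],o['gripper_width'],o['contact_force'])
v=load('w22'); u=proj(v,[.4054,.2250,.056])[0]; print(u,circ(v,u,.056,'red',60,60))
cv2.imwrite('pics/w22c.png',cv2.resize(v[0][130:330,210:430],None,fx=3,fy=3,interpolation=cv2.INTER_CUBIC)[:,:,::-1])
X=cloud(v); c=X[int(u[1])-60:int(u[1])+60,int(u[0])-60:int(u[0])+60]
H=c[...,2]; m=(np.hypot(c[...,0]-.4054,c[...,1]-.225)<.024)&(H>.045); print(np.nanmedian(H[m]))
for r in range(10,110,12): print((H[r,::10]*1000).round(0))
E
```

```text
30.2 [0.40371757 0.22520768 0.0548366 ] 0.7520447007349926 [-0.11825545  1.57623098  0.02593163]
[325.37207347 231.40921238] (array([0.40542133, 0.22488927]), np.float64(0.020559248952063954), ((325.4385986328125, 230.92982482910156), 32.693050384521484))
0.05581756879413416
[13. 12. 13. 12. 30. 39. 41. 39. 33. 15. 13. 12.]
[12. 12. 12. 41. 43. 56. 56. 57. 47. 41. 13. 13.]
[12. 12. 41. 56. 57. 56. 56. 55. 56. 56. 41. 12.]
[12. 12. 42. 56. 57. 13. 13. 13. 57. 55. 41. 13.]
[12. 12. 55. 55. 56. 32. 26. 31. 51. 54. 57. 12.]
[12. 13. 12. 55. 56. 47. 23. 46. 57. 55. 57. 13.]
[ 0. 13. 11. 57. 55. 57. 57. 57. 56. 56. 12. 12.]
[-1.  0. -1. 13. 13. 57. 56. 57. 12. 12. -0. -0.]
[-0.  0.  1. -1. -0. -1. -1. -1. -1. -1. -1.  1.]
```

View pics/w22.png

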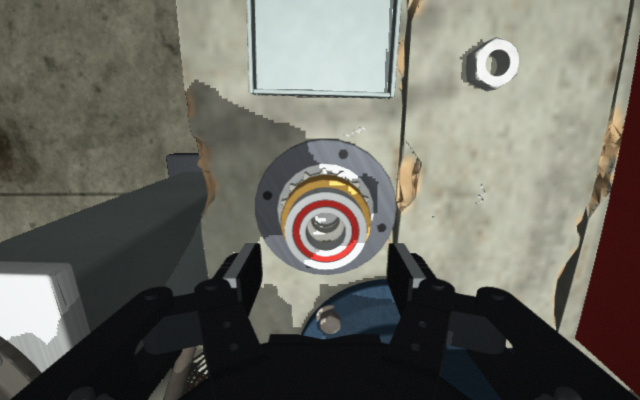

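{"op": "move_arm", "data": {
  "increments": "0.7 0 0 40 0 0 0; 0.65 30 10 10 0 0 0; 0.65 40 35 0 0 0 0; 0.65 40 35 0 0 0 0; 0.65 7 5 -20 0 0 0; 0.65 0 0 0 0 0 0; 0.65 0 0 0 0 0 0; 0.65 0 0 0 0 0 0"
}}

```text
t: 31.25
eef_pos: [0.5211, 0.3097, 0.0849]
tool_rot: [0.0, 0.707, 0.707, 0.0]
contact_force: [0.2, -0.6, 0.0]
gripper_width: 0.651
```

```bash
python3 - <<'E'
from h import *
o=snap('wrist','w23'); print(o['t'],o['eef_pos'],o['gripper_width'],o['contact_force'])
v=load('w23'); u=proj(v,[.5214,.3296,.016])[0].astype(int); print(u)
cv2.imwrite('pics/w23c.png',cv2.resize(v[0][u[1]-50:u[1]+50,u[0]-50:u[0]+50],None,fx=6,fy=6,interpolation=cv2.INTER_CUBIC)[:,:,::-1])
E
```

```text
31.25 [0.52105368 0.30972999 0.08492344] 0.6507233395615212 [ 0.22454748 -0.57044479  0.01216074]
[323 178]
```

View pics/w23.png

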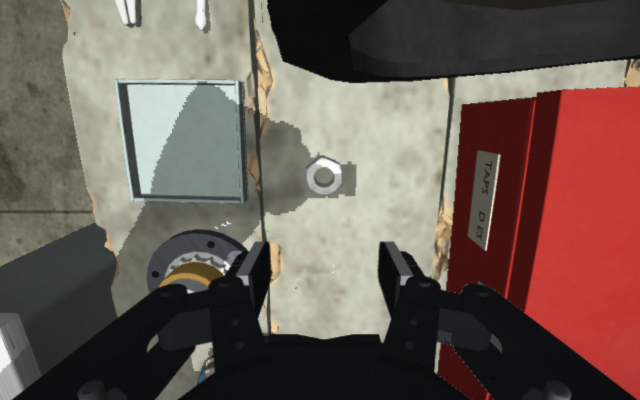

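View pics/w23c.png

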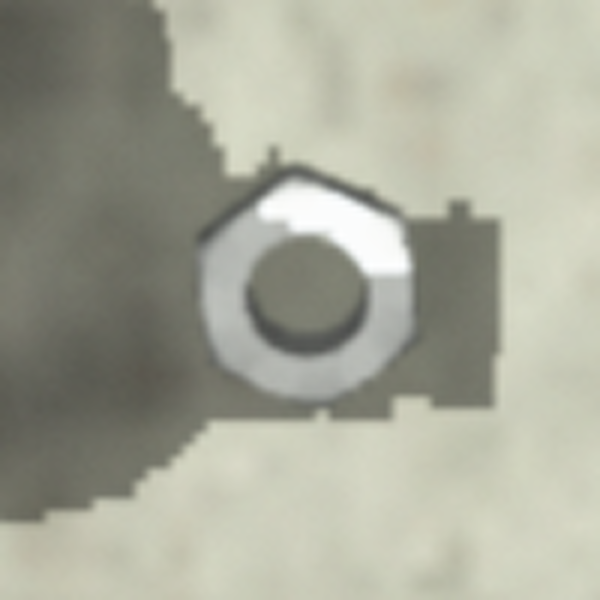

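```bash
python3 - <<'E'
from h import *
v=load('w23'); f=lambda L:np.array(L)/6+[273,128]
P=ray(v,f([(297,180),(405,222),(413,330),(318,402),(210,350),(203,248)]),.016)[:,:2]
c=P.mean(0);print(c,np.hypot(*(P-c).T)); a=np.degrees(np.arctan2(*(P-c).T[::-1])); print(a,(a-90)%60)
print(fitc(P))
t=load('top0'); print(tri([v,t],[f([(308,288)])[0],(282,217)]))
for n in ('top0','scene0','w23','w8'):
    X=cloud(load(n)).reshape(-1,3); m=(X[:,2]>.06)&(X[:,0]>.40)&(X[:,0]<.66)&(X[:,1]>.3)&(X[:,1]<.6)
    if not m.any(): continue
    Y=X[m]
    for lo in np.arange(.06,.32,.04):
        k=(Y[:,2]>=lo)&(Y[:,2]<lo+.04)
        if k.sum()>5: print(n,round(lo,2),'ymin',np.percentile(Y[k,1],1).round(3),'x',Y[k,0].min().round(3),Y[k,0].max().round(3))
E
```

```text
[0.52221628 0.33151658] [0.0153031  0.01642484 0.0158573  0.01622784 0.01620759 0.01562541]
[  95.40191624   35.05202208  -21.34465137  -84.87045413 -147.97549521
  157.97033193] [5.40191624 5.05202208 8.65534863 5.12954587 2.02450479 7.97033193]
(array([0.5223768 , 0.33121874]), np.float64(0.01594931434092595))
(array([0.52147322, 0.33155239, 0.01371983]), [np.float64(0.0008332872849089006), np.float64(0.0008332872849088853)])
top0 0.06 ymin 0.305 x 0.511 0.66
top0 0.1 ymin 0.302 x 0.52 0.66
top0 0.14 ymin 0.396 x 0.498 0.657
top0 0.18 ymin 0.397 x 0.499 0.656
top0 0.22 ymin 0.401 x 0.508 0.66
top0 0.26 ymin 0.407 x 0.581 0.658
top0 0.3 ymin 0.41 x 0.586 0.66
scene0 0.06 ymin 0.303 x 0.511 0.644
scene0 0.1 ymin 0.302 x 0.505 0.66
scene0 0.14 ymin 0.4 x 0.497 0.658
scene0 0.18 ymin 0.402 x 0.498 0.66
scene0 0.22 ymin 0.404 x 0.508 0.66
scene0 0.26 ymin 0.409 x 0.583 0.66
scene0 0.3 ymin 0.41 x 0.586 0.66
w23 0.06 ymin 0.302 x 0.538 0.66
w23 0.1 ymin 0.301 x 0.48 0.66
w23 0.14 ymin 0.301 x 0.461 0.583
w23 0.18 ymin 0.301 x 0.453 0.59
w8 0.06 ymin 0.3 x 0.638 0.642
```

{"op": "move_arm", "data": {
  "increments": "0.6 0 0 0 0 0 0.16; 0.6 0 0 0 0 0 0.16; 0.6 0 0 0 0 0 0.16; 0.6 0 0 0 0 0 0.16; 0.6 0 0 0 0 0 0.16; 0.6 0 5 0 0 0 0.16; 0.6 0 15 0 0 0 0.16; 0.6 0 0 0 0 0 0.03"
}}

```text
t: 32.3
eef_pos: [0.521, 0.3312, 0.0847]
tool_rot: [-0.0, 0.209, 0.978, 0.001]
contact_force: [0.1, -0.1, -0.8]
gripper_width: 0.602
```

```bash
python3 - <<'E'
from h import *
o=snap('wrist','w24'); print(o['t'],o['eef_pos'],o['tool_rot'],o['gripper_width'],o['contact_force'])
v=load('w24'); u=proj(v,[.522,.3315,.016])[0]; print(u); u=u.astype(int)
cv2.imwrite('pics/w24c.png',cv2.resize(v[0][u[1]-50:u[1]+50,u[0]-50:u[0]+50],None,fx=6,fy=6,interpolation=cv2.INTER_CUBIC)[:,:,::-1])
E
```

```text
32.3 [0.52102756 0.33117586 0.08468857] [-7.46501764e-05  2.08699438e-01  9.77979676e-01  5.40290696e-04] 0.6022517590547687 [ 0.12958018 -0.06890647 -0.75591845]
[325.78932424 202.24748212]
```

View pics/w24.png

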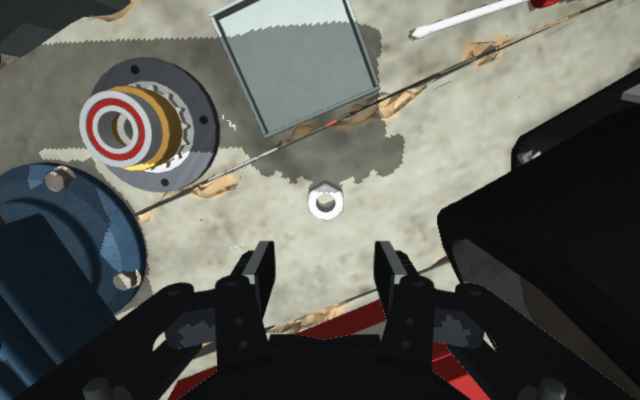

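View pics/w24c.png

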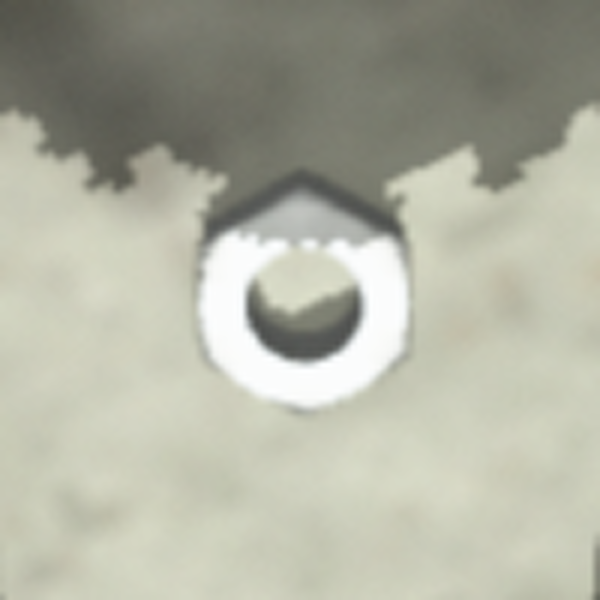

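{"op": "move_arm", "data": {
  "increments": "0.6 0.5 -0.5 -20 0 0 0; 0.6 0 0 -40 0 0 0; 0.6 0 0 -30 0 0 0; 0.6 0 0 -15 0 0 0; 0.6 0 0 -7 0 0 0; 0.6 0 0 0 0 0 0; 0.6 0 0 0 0 0 0; 0.6 0 0 0 0 0 0"
}}

```text
t: 33.35
eef_pos: [0.5224, 0.3303, -0.0269]
tool_rot: [0.0, 0.209, 0.978, 0.0]
contact_force: [0.0, -0.3, 0.1]
gripper_width: 0.594
```

```bash
python3 - <<'E'
from h import *
o=snap('wrist','w25'); print(o['t'],o['eef_pos'],o['tool_rot'],o['gripper_width'],o['contact_force'])
E
```

```text
33.35 [ 0.52242651  0.33026253 -0.02692342] [4.93884479e-04 2.09468204e-01 9.77815212e-01 4.89022558e-04] 0.5940546175774137 [ 0.04041349 -0.30172264  0.07763183]
```

View pics/w25.png

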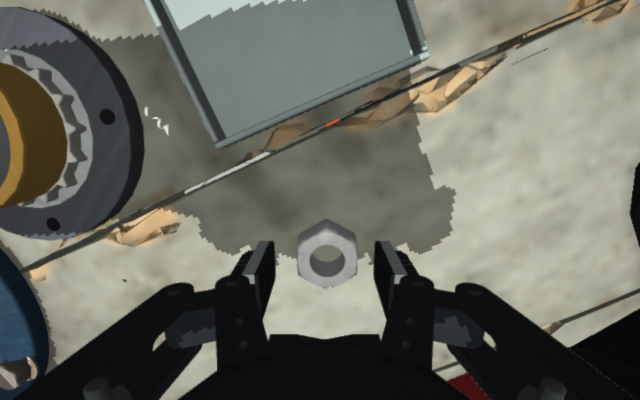

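{"op": "move_arm", "data": {
  "increments": "0.6 0 0 -1 0 0 0; 0.25 0 0 0 0 0 0; 0.25 0 0 0 0 0 0; 0.25 0 0 0 0 0 0; 0.25 0 0 0 0 0 0; 0.25 0 0 0 0 0 0; 0.25 0 0 0 0 0 0; 0.25 0 0 0 0 0 0",
  "newtons": 40
}}

```text
t: 34.4
eef_pos: [0.5221, 0.3301, -0.0286]
tool_rot: [0.0, 0.209, 0.978, 0.0]
contact_force: [0.1, 0.1, 5.2]
gripper_width: 0.33
```

```bash
python3 - <<'E'
from h import *
o=snap('wrist','w26'); print(o['t'],o['eef_pos'],o['tool_rot'],o['gripper_width'],o['contact_force'])
v=load('w26')
cv2.imwrite('pics/w26c.png',cv2.resize(v[0][190:320,240:410],None,fx=4,fy=4,interpolation=cv2.INTER_CUBIC)[:,:,::-1])
E
```

```text
34.4 [ 0.52207446  0.33008211 -0.02856011] [1.14134666e-04 2.09373741e-01 9.77835666e-01 1.84270715e-04] 0.3304206589717779 [0.10018327 0.09472765 5.19011879]
```

View pics/w26c.png

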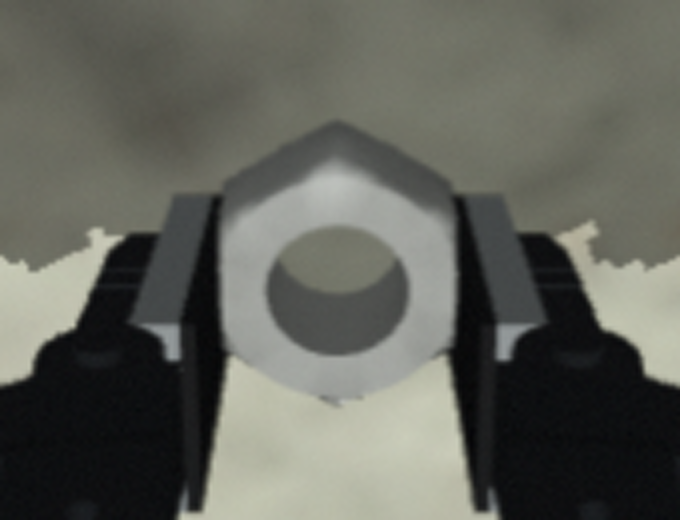

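{"op": "move_arm", "data": {
  "increments": "0.25 0 0 10 0 0 0; 0.25 0 0 40 0 0 0; 0.25 0 0 50 0 0 0; 0.25 -30 -20 0 0 0 -0.15; 0.25 -35 -30 0 0 0 -0.16; 0.25 -35 -30 0 0 0 -0.16; 0.25 -17 -24 0 0 0 -0.16; 0.25 0 0 0 0 0 -0.16"
}}

```text
t: 35.45
eef_pos: [0.4031, 0.2228, 0.0709]
tool_rot: [0.0, 0.572, 0.82, -0.002]
contact_force: [0.1, 1.0, -2.2]
gripper_width: 0.331
```

{"op": "move_arm", "data": {
  "increments": "0.25 0 0 0 0 0 -0.16; 0.25 0 0 0 0 0 -0.16; 0.25 0 0 0 0 0 -0.05; 0.25 0 0 -10 0 0 0; 0.25 0 0 0 0 0 0; 0.25 0 0 0 0 0 0; 0.25 0 0 0 0 0 0; 0.25 0 0 0 0 0 0"
}}

```text
t: 36.45
eef_pos: [0.405, 0.226, 0.0613]
tool_rot: [-0.0, 0.711, 0.703, 0.0]
contact_force: [0.3, 0.5, -0.4]
gripper_width: 0.329
```

```bash
python3 - <<'E'
from h import *
o=snap('wrist','w27'); print(o['t'],o['eef_pos'],o['tool_rot'],o['gripper_width'],o['contact_force'])
a=load('w26'); P=ray(a,np.array([[266,290],[410,290],[338,226],[338,355]])/4+[240,190],.016); print('nut in w26',fitc(P))
v=load('w27')
cv2.imwrite('pics/w27c.png',cv2.resize(v[0][140:330,220:430],None,fx=3.3,fy=3.3,interpolation=cv2.INTER_CUBIC)[:,:,::-1])
E
```

```text
36.45 [0.40497789 0.22596385 0.06127984] [-1.34651607e-05  7.10935932e-01  7.03256776e-01  8.56261021e-05] 0.32883271100546724 [ 0.3493658   0.5244201  -0.41654908]
nut in w26 (array([0.52223963, 0.33113696]), np.float64(0.008712628247480191))
```

View pics/w27c.png

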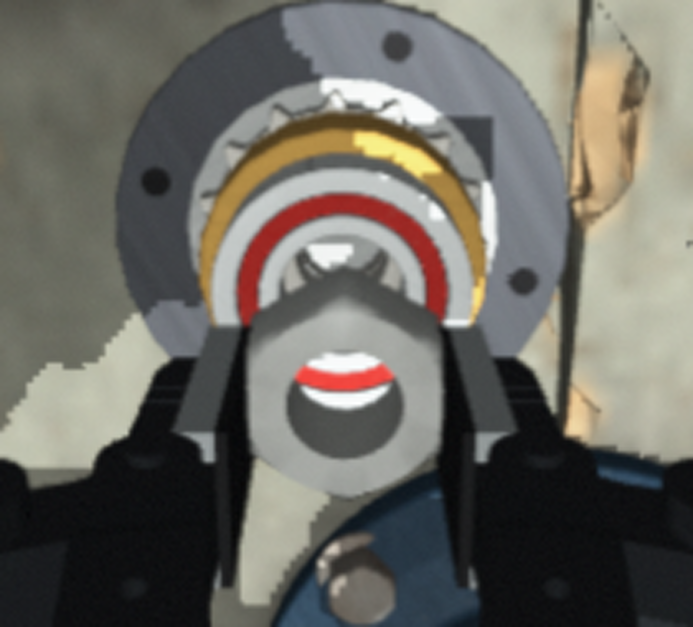

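```bash
python3 - <<'E'
from h import *
v=load('w27'); f=lambda L:np.array(L)/3.3+[220,140]
print(fitc(ray(v,f([(286,405),(404,405),(345,350),(345,458)]),.1059)))
u=proj(v,[.4054,.2249,.056])[0];print(u)
print('flats',ray(v,f([(247,400),(442,400)]),.1059))
E
```

```text
(array([0.40604785, 0.22635424]), np.float64(0.00874050313745843))
[323.38058197 229.04506577]
flats [[0.39164382 0.22731723 0.1059    ]
 [0.42032408 0.22698293 0.1059    ]]
```

{"op": "move_arm", "data": {
  "increments": "0.25 -0.6 -1.3 -10 0 0 0; 0.25 0 0 -10 0 0 0; 0.25 0 0 -7 0 0 0; 0.25 0 0 -4 0 0 0; 0.25 0 0 0 0 0 0; 0.25 0 0 0 0 0 0; 0.25 0 0 0 0 0 0; 0.25 0 0 0 0 0 0"
}}

```text
t: 37.5
eef_pos: [0.4045, 0.2246, 0.0304]
tool_rot: [0.0, 0.711, 0.703, 0.0]
contact_force: [-0.1, -0.2, -0.6]
gripper_width: 0.331
```

```bash
python3 - <<'E'
from h import *
o=snap('wrist','w28'); print(o['t'],o['eef_pos'],o['tool_rot'],o['gripper_width'],o['contact_force'])
v=load('w28')
cv2.imwrite('pics/w28c.png',cv2.resize(v[0][140:330,220:430],None,fx=3.3,fy=3.3,interpolation=cv2.INTER_CUBIC)[:,:,::-1])
E
```

```text
37.5 [0.40446752 0.22462708 0.03037888] [9.04263488e-05 7.11043679e-01 7.03147816e-01 1.64128658e-04] 0.33114889066719516 [-0.11673408 -0.19067759 -0.56446256]
```

View pics/w28c.png

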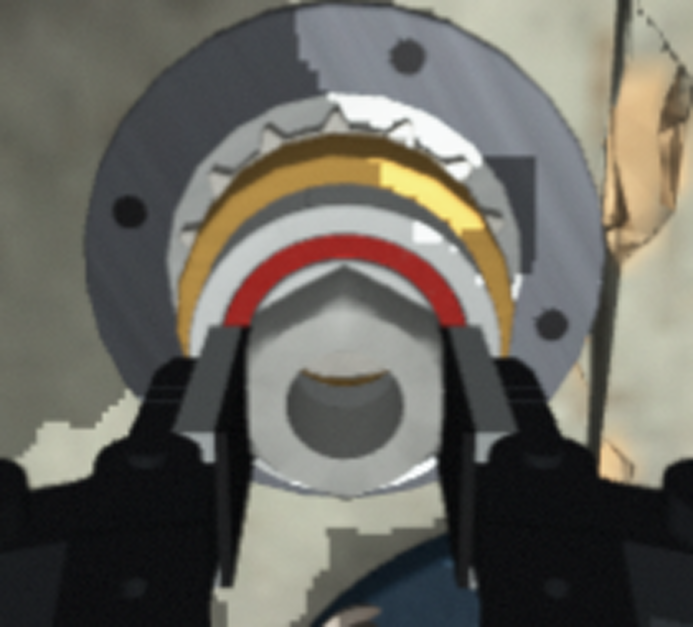

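{"op": "move_arm", "data": {
  "increments": "0.25 0 0 -2 0 0 0; 0.25 0 0 -1 0 0 0; 0.25 0 0 0 0 0 0; 0.25 0 0 0 0 0 0; 0.45 0 0 0 0 0 0; 0.55 0 0 0 0 0 0; 0.55 0 0 20 0 0 0; 0.55 0 0 35 0 0 0"
}}

```text
t: 38.55
eef_pos: [0.4034, 0.2242, 0.0819]
tool_rot: [-0.001, 0.711, 0.703, -0.001]
contact_force: [0.8, 0.3, -0.1]
gripper_width: 0.551
```

```bash
python3 - <<'E'
from h import *
o=snap('wrist','w29'); print(o['t'],o['eef_pos'],o['tool_rot'],o['gripper_width'],o['contact_force'])
v=load('w29')
cv2.imwrite('pics/w29c.png',cv2.resize(v[0][130:320,220:430],None,fx=3.3,fy=3.3,interpolation=cv2.INTER_CUBIC)[:,:,::-1])
u=proj(v,[.4054,.2249,.072])[0];print(u); X=cloud(v)
m=(np.hypot(X[...,0]-.4054,X[...,1]-.225)<.014)&(X[...,2]>.06)&(X[...,2]<.09);Y=X[m];print(m.sum(),np.median(Y[:,2]))
A=np.c_[Y[:,:2]-Y[:,:2].mean(0),np.ones(len(Y))];k=abs(Y[:,2]-np.median(Y[:,2]))<.004;print(np.linalg.lstsq(A[k],Y[k,2],rcond=None)[0])
E
```

```text
38.55 [0.4033866  0.22417086 0.08193144] [-6.88017899e-04  7.10863372e-01  7.03328806e-01 -1.17618427e-03] 0.5509648492324841 [ 0.7942847   0.31217047 -0.11361142]
[325.79903811 223.9772824 ]
995 0.07272052030656267
[0.00133329 0.00817825 0.07272599]
```

View pics/w29c.png

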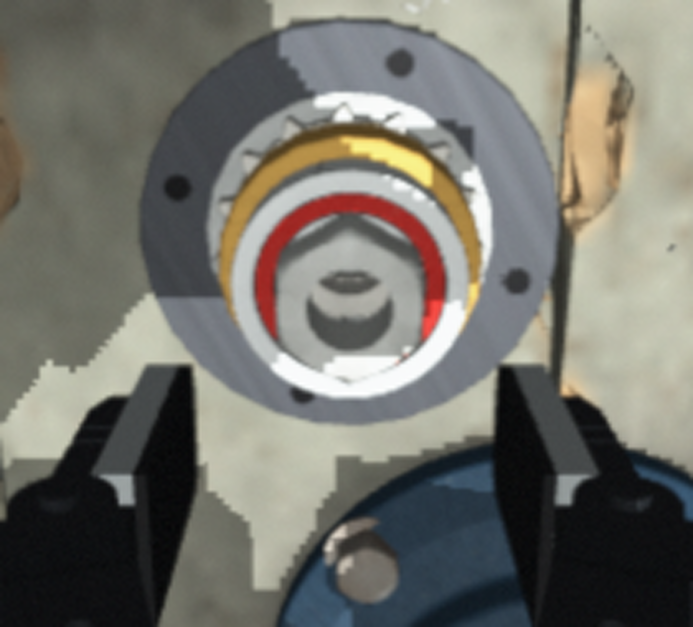

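{"op": "move_arm", "data": {
  "increments": "0.45 0 0 50 0 0 0; 0.45 0 0 50 0 0 0; 0.45 20 -20 40 0 0 0.05; 0.45 40 -40 0 0 0 0.05; 0.45 40 -45 0 0 0 0; 0.45 40 -45 0 0 0 0; 0.45 40 -45 0 0 0 0; 0.45 35 -45 0 0 0 0"
}}

```text
t: 39.6
eef_pos: [0.6206, -0.0172, 0.2218]
tool_rot: [0.0, 0.675, 0.738, 0.0]
contact_force: [1.2, 0.7, 0.2]
gripper_width: 0.45
```

{"op": "move_arm", "data": {
  "increments": "0.45 15 -16 0 0 0 0; 0.45 0 0 -40 0 0 0; 0.45 0 0 -50 0 0 0; 0.45 0 0 -40 0 0 0; 0.45 0 0 0 0 0 0; 0.45 0 0 0 0 0 0; 0.45 0 0 0 0 0 0; 0.45 0 0 0 0 0 0"
}}

```text
t: 40.6
eef_pos: [0.6353, -0.0314, 0.0937]
tool_rot: [0.001, 0.675, 0.738, 0.001]
contact_force: [0.4, -0.3, -0.1]
gripper_width: 0.451
```

```bash
python3 - <<'E'
from h import *
o=snap('wrist','w30'); print(o['t'],o['eef_pos'],o['tool_rot'],o['gripper_width'],o['contact_force'],o['q'])
E
```

```text
40.6 [ 0.63525711 -0.03138723  0.09374971] [9.95904357e-04 6.75034428e-01 7.37785203e-01 7.23124472e-04] 0.45072278766978296 [ 0.3719084  -0.34592689 -0.05415716] [ 0.51253448  0.65803035 -0.80146153  1.7060211   0.54543424  1.01225958
 -0.39372576]
```

View pics/w30.png

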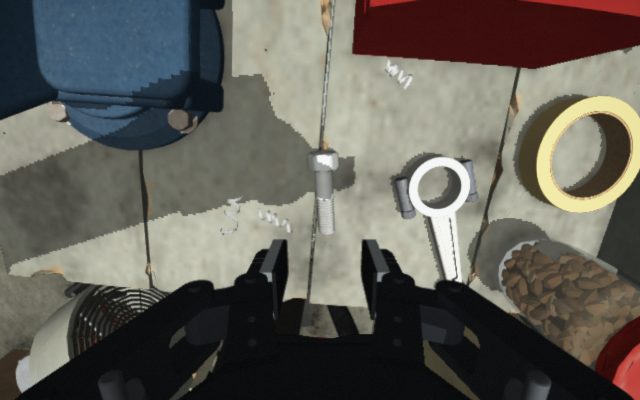

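```bash
python3 - <<'E'
from h import *
v=load('w30')
cv2.imwrite('pics/w30c.png',cv2.resize(v[0][140:250,270:410],None,fx=5,fy=5,interpolation=cv2.INTER_CUBIC)[:,:,::-1])
X=cloud(v)
S=(X[...,2]>.006)&(X[...,0]>.6)&(X[...,0]<.668)&(X[...,1]>-.08)&(X[...,1]<.02)
lab=cv2.connectedComponentsWithStats(S.astype(np.uint8))[1]; l=lab[200,324]; P=X[lab==l]; print(len(P),P.min(0),P.max(0))
for y in np.arange(-.07,.015,.008):
    k=abs(P[:,1]-y)<.004
    if k.sum()>3: Q=P[k]; print(y.round(3),'x',np.percentile(Q[:,0],[3,97]).round(4),'z',np.percentile(Q[:,2],[90]).round(4))
E
```

```text
1647 [ 0.61829552 -0.06464206  0.00603145] [0.64930847 0.01110885 0.02650896]
-0.062 x [0.6349 0.6481] z [0.0158]
-0.054 x [0.6335 0.6475] z [0.0163]
-0.046 x [0.632  0.6466] z [0.0169]
-0.038 x [0.631 0.645] z [0.0174]
-0.03 x [0.6296 0.644 ] z [0.0183]
-0.022 x [0.6283 0.6433] z [0.0191]
-0.014 x [0.6272 0.6419] z [0.0195]
-0.006 x [0.6208 0.6425] z [0.0243]
0.002 x [0.6195 0.645 ] z [0.0251]
0.01 x [0.621  0.6438] z [0.0251]
```

View pics/w30c.png

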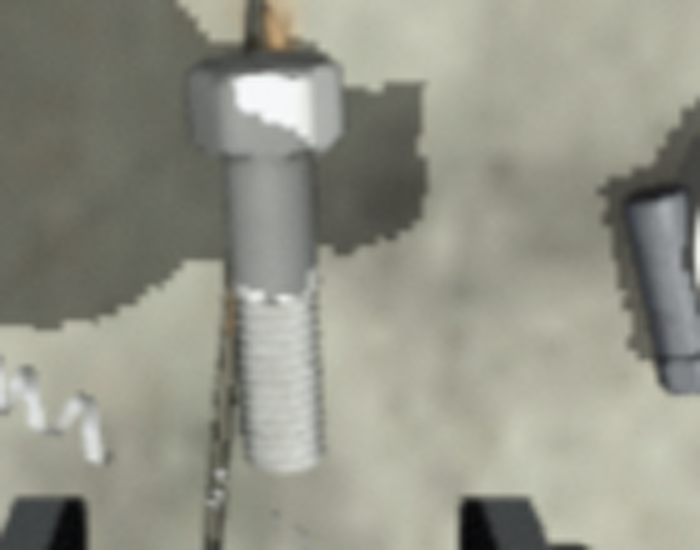

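{"op": "move_arm", "data": {
  "increments": "0.45 0 8 -20 0 0 0.055; 0.45 0 0 -40 0 0 0; 0.45 0 0 -35 0 0 0; 0.45 0 0 -15 0 0 0; 0.45 0 0 -8 0 0 0; 0.45 0 0 -3 0 0 0; 0.45 0 0 0 0 0 0; 0.45 0 0 0 0 0 0"
}}

```text
t: 41.65
eef_pos: [0.635, -0.0234, -0.0279]
tool_rot: [0.001, 0.654, 0.756, 0.001]
contact_force: [0.2, -0.5, 0.2]
gripper_width: 0.452
```

```bash
python3 - <<'E'
from h import *
o=snap('wrist','w31'); print(o['t'],o['eef_pos'],o['tool_rot'],o['gripper_width'],o['contact_force'])
E
```

```text
41.65 [ 0.63502994 -0.02337816 -0.02785649] [6.09666783e-04 6.54423377e-01 7.56127914e-01 5.00018065e-04] 0.4520232834419432 [ 0.20603086 -0.47905565  0.22771208]
```

View pics/w31.png

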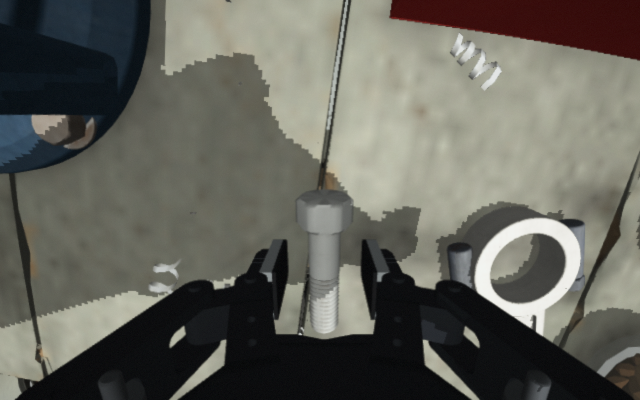

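{"op": "move_arm", "data": {
  "increments": "0.3 0 0 0 0 0 0; 0.1 0 0 0 0 0 0; 0.1 0 0 0 0 0 0; 0.1 0 0 0 0 0 0; 0.1 0 0 0 0 0 0; 0.1 0 0 0 0 0 0; 0.1 0 0 0 0 0 0; 0.1 0 0 0 0 0 0",
  "newtons": 50
}}

```text
t: 42.7
eef_pos: [0.6348, -0.0235, -0.0281]
tool_rot: [0.0, 0.654, 0.756, 0.0]
contact_force: [-1.2, -0.2, 5.6]
gripper_width: 0.251
```

{"op": "move_arm", "data": {
  "increments": "0.1 0 0 10 0 0 0; 0.1 0 0 35 0 0 0; 0.1 0 0 45 0 0 0; 0.1 0 0 50 0 0 0; 0.1 0 0 50 0 0 0; 0.1 0 0 50 0 0 0; 0.1 0 0 10 0 0 0; 0.1 0 0 0 0 0 0"
}}

```text
t: 43.7
eef_pos: [0.6341, -0.0235, 0.2212]
tool_rot: [0.0, 0.654, 0.756, -0.0]
contact_force: [0.0, -0.3, -1.7]
gripper_width: 0.251
```

```bash
python3 - <<'E'
from h import *
o=snap('wrist','w32'); print(o['t'],o['eef_pos'],o['tool_rot'],o['gripper_width'],o['contact_force'])
E
```

```text
43.7 [ 0.63407221 -0.02345724  0.22123572] [ 1.88361264e-04  6.54351206e-01  7.56190751e-01 -1.10864644e-04] 0.2505886468301702 [ 0.02222539 -0.31700885 -1.67139984]
```

View pics/w32.png

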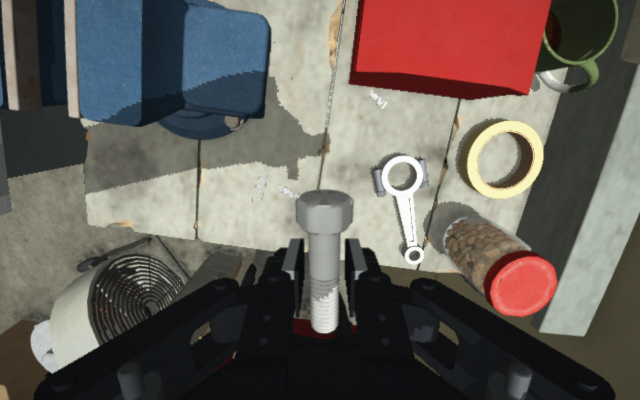

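```bash
python3 - <<'E'
from h import *
v=load('w23')
C=[(117,80),(243,80),(246,200),(130,202)]
P=ray(v,C,.016); print(P.round(4),P.mean(0).round(4))
cv2.imwrite('pics/w23t.png',cv2.resize(v[0][65:215,100:260],None,fx=4,fy=4,interpolation=cv2.INTER_CUBIC)[:,:,::-1])
X=cloud(v); H=X[...,2]
for r in range(75,210,10): print(r,(H[r,110:256:9]*1000).round(0))
t=load('top0')
cv2.imwrite('pics/t_t.png',cv2.resize(t[0][235:290,245:300],None,fx=10,fy=10,interpolation=cv2.INTER_CUBIC)[:,:,::-1])
E
```

```text
[[0.3584 0.4094 0.016 ]
 [0.4591 0.4073 0.016 ]
 [0.4549 0.3109 0.016 ]
 [0.3522 0.3094 0.016 ]] [0.4062 0.3592 0.016 ]
75 [ 0.  1. -0.  2. -1. -1.  0. -1. -0. -0.  0. -1. -0.  0. -0. -0. -9.]
85 [-1. 14.  2.  3.  3.  3.  3.  4.  5.  4.  3.  4.  3.  4. 17.  0. -6.]
95 [-1. 15.  3.  2.  4.  3.  3.  4.  3.  5.  3.  4.  4.  4. 17. -1. -7.]
105 [-2. 17.  5.  4.  2.  3.  3.  3.  4.  4.  4.  4.  4.  4. 17.  0. -4.]
115 [-1. 18.  6.  2.  3.  4.  3.  3.  3.  4.  3.  4.  2.  3. 16.  1. -4.]
125 [-1.  0.  9.  4.  3.  3.  2.  3.  5.  3.  4.  3.  3.  5.  3. -1. -1.]
135 [ 0. -0. 10.  3.  3.  4.  3.  4.  3.  3.  3.  4.  4.  3.  4. -0. -0.]
145 [ 0. -0. 12.  2.  3.  5.  4.  3.  4.  3.  3.  3.  4.  4.  3. nan -1.]
155 [-1. -1. 15.  3.  3.  3.  2.  2.  3.  4.  4.  2.  4.  4.  3.  4. -2.]
165 [-1.  0. 16.  3.  4.  3.  3.  3.  3.  3.  4.  3.  4.  5.  5.  5. -3.]
175 [-0.  0. 16.  6.  3.  2.  3.  3.  4.  3.  3.  4.  2.  4.  4.  7. -4.]
185 [ 0. -2. -0.  8.  3.  4.  3.  4.  4.  3.  4.  3.  3.  4.  2.  9. -0.]
195 [-1. -0. -2. 10.  8.  7.  7.  6.  6.  4.  3.  3.  3.  3.  3. 10.  0.]
205 [-0. -1. -0. -1. -1. -2. -0. -0.  0. -0. -1.  0.  1. -0. -0.  0. -1.]
```

View pics/w23t.png

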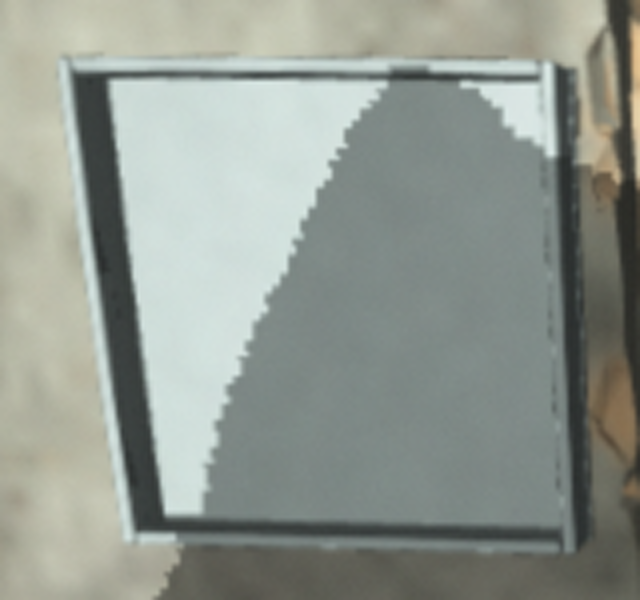

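View pics/t_t.png

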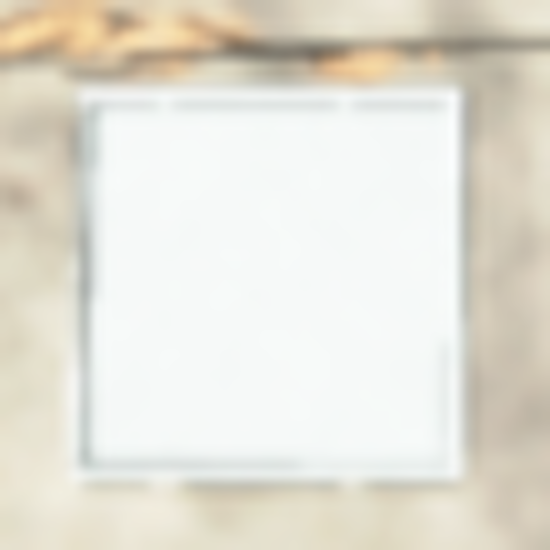

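```bash
python3 - <<'E'
from h import *
v=load('w23')
P=ray(v,np.array([(60,57),(555,60),(577,550),(127,541)])/4+[100,65],.016); print(P.round(4),P.mean(0).round(4))
t=load('top0'); P=ray(t,np.array([(78,88),(465,88),(465,478),(78,478)])/10+[245,235],.016); print(P.round(4),P.mean(0).round(4))
o=bot.get_obs()
w=load('w32'); # bolt ends in TCP frame
print(ray(load('w31'),[(324.5,192),(324,333)],.012))
E
```

```text
[[0.3568 0.41   0.016 ]
 [0.4558 0.4074 0.016 ]
 [0.4532 0.3087 0.016 ]
 [0.3541 0.3109 0.016 ]] [0.405  0.3592 0.016 ]
[[0.453  0.4084 0.016 ]
 [0.4503 0.3081 0.016 ]
 [0.351  0.31   0.016 ]
 [0.3536 0.4093 0.016 ]] [0.402 0.359 0.016]
[[ 0.63086785  0.01084994  0.012     ]
 [ 0.64197612 -0.0676063   0.012     ]]
```

{"op": "move_arm", "data": {
  "increments": "0.1 -15 25 0 0 0 -0.02; 0.1 -27 45 0 0 0 -0.025; 0.1 -30 50 0 0 0 -0.025; 0.1 -30 50 0 0 0 -0.025; 0.1 -30 50 0 0 0 -0.025; 0.1 -30 50 0 0 0 -0.025; 0.1 -30 50 0 0 0 -0.025; 0.1 -25 42 0 0 0 0"
}}

```text
t: 44.75
eef_pos: [0.4156, 0.3399, 0.2202]
tool_rot: [-0.0, 0.716, 0.698, -0.001]
contact_force: [0.8, 0.0, -0.7]
gripper_width: 0.25
```

{"op": "move_arm", "data": {
  "increments": "0.1 -12 22 0 0 0 0; 0.1 -1 2 -20 0 0 0; 0.1 0 0 -45 0 0 0; 0.1 0 0 -50 0 0 0; 0.1 0 0 -40 0 0 0; 0.1 0 0 -25 0 0 0; 0.1 0 0 0 0 0 0; 0.1 0 0 0 0 0 0"
}}

```text
t: 45.75
eef_pos: [0.4048, 0.3621, 0.0412]
tool_rot: [-0.0, 0.717, 0.698, -0.0]
contact_force: [-0.6, 1.1, -0.9]
gripper_width: 0.245
```

```bash
python3 - <<'E'
from h import *
o=snap('wrist','w33'); print(o['t'],o['eef_pos'],o['tool_rot'],o['gripper_width'],o['contact_force'])
E
```

```text
45.75 [0.40478006 0.362082   0.04120906] [-3.35412093e-05  7.16557016e-01  6.97528518e-01 -9.12891169e-05] 0.24540435140539127 [-0.58021258  1.07666579 -0.93629039]
```

View pics/w33.png

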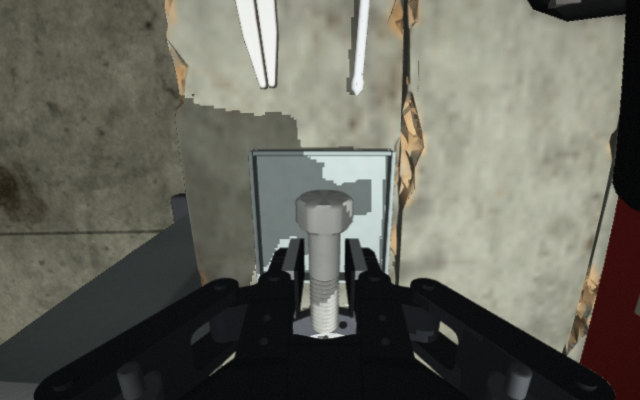

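{"op": "move_arm", "data": {
  "increments": "0.1 0 0 -20 0 0 0; 0.1 0 0 -20 0 0 0; 0.1 0 0 -12 0 0 0; 0.1 0 0 -6 0 0 0; 0.1 0 0 -4 0 0 0; 0.1 0 0 -2 0 0 0; 0.1 0 0 0 0 0 0; 0.1 0 0 0 0 0 0"
}}

```text
t: 46.8
eef_pos: [0.4046, 0.3628, -0.0224]
tool_rot: [0.0, 0.716, 0.698, 0.0]
contact_force: [-0.3, -0.2, -0.2]
gripper_width: 0.246
```

```bash
python3 - <<'E'
from h import *
o=snap('wrist','w34'); print(o['t'],o['eef_pos'],o['tool_rot'],o['gripper_width'],o['contact_force'])
E
```

```text
46.8 [ 0.40457212  0.36276124 -0.02244875] [5.13845521e-05 7.16293463e-01 6.97799081e-01 3.38981885e-04] 0.2464363949898836 [-0.25549936 -0.20278212 -0.21525891]
```

View pics/w34.png

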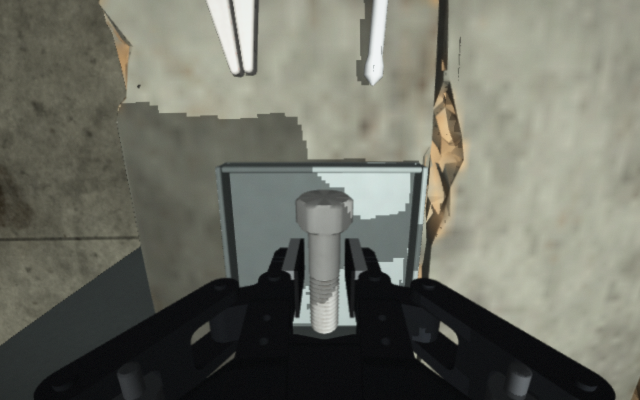

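Bolt sits centred over the tray (shank col 324, rim cols 220–425); lower the last 2–3 mm and release.

{"op": "move_arm", "data": {
  "increments": "0.1 0 0 -1.5 0 0 0; 0.1 0 0 -1 0 0 0; 0.1 0 0 0 0 0 0; 0.1 0 0 0 0 0 0; 0.3 0 0 0 0 0 0; 0.4 0 0 0 0 0 0; 0.4 0 0 0 0 0 0; 0.4 0 0 15 0 0 0"
}}

```text
t: 47.85
eef_pos: [0.4037, 0.3619, -0.0106]
tool_rot: [-0.0, 0.716, 0.698, -0.001]
contact_force: [0.3, 0.1, -0.1]
gripper_width: 0.401
```

{"op": "move_arm", "data": {
  "increments": "0.4 0 0 40 0 0 0; 0.4 0 0 50 0 0 0; 0.4 0 -20 50 0 0 0; 0.4 20 -40 50 0 0 0; 0.4 0 -20 0 0 0 0; 0.4 0 0 0 0 0 0; 0.4 0 0 0 0 0 0; 0.4 0 0 0 0 0 0"
}}

```text
t: 48.85
eef_pos: [0.4222, 0.2864, 0.1761]
tool_rot: [-0.0, 0.716, 0.699, -0.0]
contact_force: [0.2, -0.1, -0.3]
gripper_width: 0.4
```

```bash
python3 - <<'E'
from h import *
o=snap('wrist','w35'); print(o['t'],o['eef_pos'],o['tool_rot'],o['gripper_width'],o['contact_force'])
snap('top','top9'); snap('scene','scene9')
v=load('w35'); X=cloud(v)
S=(X[...,2]>.008)&(X[...,0]>.365)&(X[...,0]<.445)&(X[...,1]>.318)&(X[...,1]<.40)
P=X[S]; print(P.min(0),P.max(0))
for y in np.arange(.32,.402,.01):
    k=abs(P[:,1]-y)<.005
    if k.sum()>3: Q=P[k]; print(y.round(3),'x',np.percentile(Q[:,0],[3,97]).round(4),'z',np.percentile(Q[:,2],[90]).round(4))
E
```

```text
48.85 [0.42222073 0.28642903 0.17611222] [-4.37953766e-04  7.15552025e-01  6.98559297e-01 -1.22973919e-04] 0.40037624258098176 [ 0.16298388 -0.13748884 -0.33373057]
[0.39324238 0.32157481 0.01101491] [0.41928418 0.39556434 0.0297742 ]
0.32 x [0.3983 0.4115] z [0.0184]
0.33 x [0.3984 0.4118] z [0.019]
0.34 x [0.3986 0.4121] z [0.0196]
0.35 x [0.3988 0.4124] z [0.021]
0.36 x [0.3987 0.4129] z [0.022]
0.37 x [0.3992 0.4132] z [0.0226]
0.38 x [0.3946 0.4179] z [0.0272]
0.39 x [0.3939 0.4191] z [0.0283]
```

View pics/w35.png

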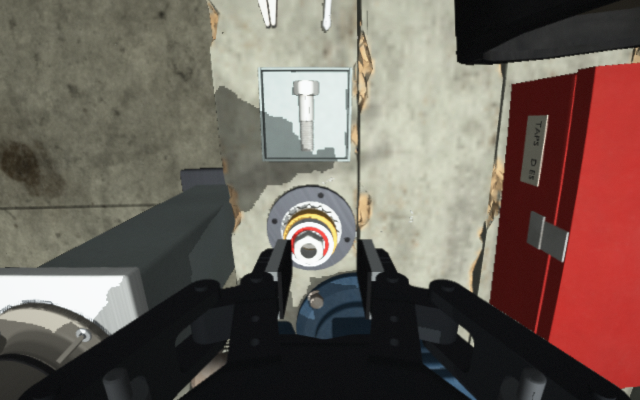

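View pics/scene9.png

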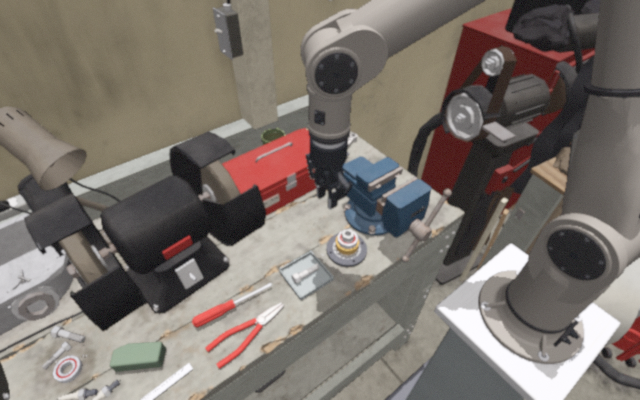

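View pics/top9.png

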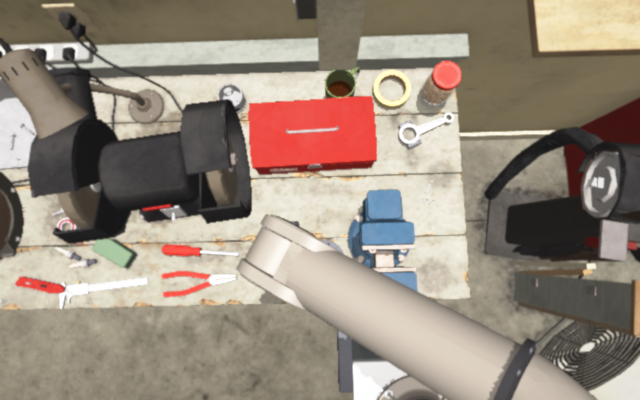

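```bash
python3 - <<'E'
from h import *
v=load('w35'); X=cloud(v)
m=(np.hypot(X[...,0]-.4054,X[...,1]-.225)<.02)&(X[...,2]>.065)&(X[...,2]<.08);P=X[m];print('nut',P.min(0),P.max(0),(P.min(0)+P.max(0))/2)
v=load('w29'); print('bearing',circ(v,(325,225),.056,'red',60,60)[:2])
print(bot.hand_in())
E
```

```text
nut [0.39063374 0.20936016 0.0650539 ] [0.42068584 0.24251923 0.07481844] [0.40565979 0.2259397  0.06993617]
bearing (array([0.40540389, 0.22494542]), np.float64(0.020440785144450444))
the job is handed in; nothing more can be done
None
```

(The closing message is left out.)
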